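Rack the fired clay slabs by thickness

ROBOT

A 6-joint arm with a two-finger parallel gripper is mounted at the origin on the work surface. World frame = base frame: x ahead of the robot, y to its left, z up, the work surface at z = 0. Lengths are in m, angles in degrees, forces in N, time in s.
With the tool pointing down it reaches from about 0.4 to 0.825 m from the base axis. Payload 7 kg.
Tool frame: the origin (TCP) lies on the centre line of the jaws, within the pads' length; the fingertips stand r.tip_reach ahead of it and the grasp point (between the pads) is the TCP (r.tip_reach is the distance from the TCP to the fingertips, in m); z points along the fingers, y is the line along which they close (so a half turn about z gives the same grasp; the last joint's range is limited). The gripper opens to 88 mm and grips with 3 to 60 N. Pads are 19 mm wide; open, the fingers measure 130 mm over their backs; the gripper's body (78 mm by 193 mm) begins 47 mm behind the grasp point.
Start: joints at [80.277, 20.546, 0.682, 0, -70.136, -16.507], TCP at [0.298, 0.605, 0.246] pointing down, gripper open.
Joint ranges: [-176.03, 176.03], [-82.01, 121.73], [-58.28, 71.71], [-173.87, 95.51], [-174.79, -0.11], [-173.66, 173.66]. Speed limits (degrees/s): [136.94, 136.94, 172.46, 180, 180, 180].

INTERFACE

Orientations are given as [roll, pitch, yaw] about the fixed x, y, z axes, in that order (R = Rz(yaw) Ry(pitch) Rx(roll)).
In Python, from plant import sensors, cams, r gives the robot as it stands.
- The arm moves only by the tool drive_tool, never from a script. Its argument "rows" is a list of rows, each an object of numbers: "fingers": the gripper's target within -1 to 1 (fully open at 1, half-way at 0, shut at -1); "x", "y", "z": the shift along the tool's x, y, z in m; "spin": the turn about the tool's z in rad. A call has 1 to 10 rows; each row is the pose to reach, as a shift and turn from the pose commanded when the call began, along the tool's axes at that moment; what a row does not reach only later rows make up. A row lasts 1/8 s, in which the tool goes at most 62.5 mm and 10.7 degrees, less where a joint would pass 70% of its speed; a pose out of reach is approached as far as the arm can. A call with a gripper value outside its range is refused whole. The fingers move at their own pace and stop on an object; "newtons" is the grip in N (left out, the last holds). Time passes only in rows, so rows that repeat a pose let the fingers close. It gives the time, the measured TCP pose, the force, the opening and the grip force at its end, in the units of the state.
- sensors.get_state(): the state, without advancing time (a new reading comes with each control period).
- cams.capture(name): name is "scene" or "side" or "wrist"; returns a dict with "pixels" (480x640x3 uint8, red, green, blue), "intrinsics" (3x3 intrinsics, pixels), "eye" and "orientation" of the camera in the world; the wrist camera has in their place "T_tool_cam" (4x4, takes a point from camera to tool coordinates, whose origin is the TCP and whose axes are the flange's). Camera axes: x right, y up, looking along -z (the intrinsics and any distortion apply to the point x, -y, -z); pixel columns grow to the right and rows downward; lengths in m; the calibration is good to about 2 mm. A picture is of the moment at which its call begins: read the wrist's pose just before it. There is no depth.
- r.close_job(): hands the job in; it is judged then, once.
The state is a dict: "time_s": time; "joints": joint angles; "qd": joint speeds; "joint_torque": joint torques, N m; "tcp_pos": TCP position; "eef_rot": TCP orientation; "contact_force": force on the tool from outside, world axes, zero at the start; "moment": the same for the moment, N m; "gripper_width": finger opening in m; "gripper_force": force on a finger pad.
Only numpy, scipy, OpenCV 4.12 (cv2) and the standard library are available. Lean on these libraries where they do the work, as an engineer would, in place of code of your own. Each camera call takes 0.05 s, during which the arm holds its last target. There are 200 camera calls.

TASK

Put all three fired clay slabs away in the slotted rack, each in the slot whose width fits its thickness, standing on its long edge and fully home on the slot's floor: two are leaning on the drying board, and the thin one has been put in the wrong slot of the rack. Slide them in gently, without dropping or ramming them (they are brittle), and leave the other things on the table where they are.

Things in the scene. Friction and masses are not known exactly. Their poses are not given: they have to be found in the camera images.
- slab_thin_center (a point): Centre of the thin fired-clay slab: a plain terracotta rectangle 9 mm thick, 120 mm long and 105 mm tall, about 0.2 kg, a ring and two lines drawn on each face. x along its length, y through its thickness, z up its height; alike either way round. It starts upright, loose, in one of the two wrong slots of the rack (the medium or the thick one).
- slot_thin: Rack slot 12 mm wide, for the thin slab: two plywood walls with flared tops and end stops, open above. Origin at the centre of its underside, on the base board; x along the slot (130 mm inside), y across, z up. Floor 10 mm and wall tops 60 mm above the origin. The 3 slots stand side by side along y, 74 mm apart, in any order. A slab fully home has its centre 62 to 63 mm above the origin.
- slab_medium_center (a point): Centre of the medium fired-clay slab: a plain terracotta rectangle 16 mm thick, 120 mm long and 105 mm tall, about 0.36 kg, a ring and two lines drawn on each face. x along its length, y through its thickness, z up its height; alike either way round. It starts on its long edge in a low wooden cradle (cradle_medium) on the drying board, leaning 24 degrees from upright towards its own +y, its upper 60 mm standing clear of the cradle.
- slot_medium: Rack slot 19 mm wide, for the medium slab: two plywood walls with flared tops and end stops, open above. Origin at the centre of its underside, on the base board; x along the slot (130 mm inside), y across, z up. Floor 10 mm and wall tops 60 mm above the origin. The 3 slots stand side by side along y, 74 mm apart, in any order. A slab fully home has its centre 62 to 63 mm above the origin.
- slab_thick_center (a point): Centre of the thick fired-clay slab: a plain terracotta rectangle 24 mm thick, 120 mm long and 105 mm tall, about 0.54 kg, a ring and two lines drawn on each face. x along its length, y through its thickness, z up its height; alike either way round. It starts on its long edge in a low wooden cradle (cradle_thick) on the drying board, leaning 24 degrees from upright towards its own +y, its upper 60 mm standing clear of the cradle.
- slot_thick: Rack slot 27 mm wide, for the thick slab: two plywood walls with flared tops and end stops, open above. Origin at the centre of its underside, on the base board; x along the slot (130 mm inside), y across, z up. Floor 10 mm and wall tops 60 mm above the origin. The 3 slots stand side by side along y, 74 mm apart, in any order. A slab fully home has its centre 62 to 63 mm above the origin.
- cradle_medium: Fixed wooden cradle that holds the medium slab at the start: foot 104 x 86 mm, back rest reaching 75 mm above its origin; origin at the centre of its underside, on the drying board, x along the slab's length; the slab leans towards its +y.
- cradle_thick: Fixed wooden cradle that holds the thick slab at the start: foot 104 x 86 mm, back rest reaching 75 mm above its origin; origin at the centre of its underside, on the drying board, x along the slab's length; the slab leans towards its +y.
- rack: Fixed plywood base board of the rack, 150 (x) x 226 (y) x 10 mm, under the three slots; origin at the centre of its underside on the table.
- dryboard: Fixed plywood drying board, 260 (x) x 280 (y) x 12 mm, under the two cradles; origin at the centre of its underside on the table. The rack stands to one side of the middle of the table and the drying board to the other, either way round.
- vase: Bystander: loose terracotta vase, 72 mm across, 190 mm tall, between and beyond rack and drying board; origin at the centre of its underside.
- jar: Bystander: loose grey jar, 54 mm across, 70 mm tall, between and in front of rack and drying board; origin at the centre of its underside.
- bowl: Bystander: loose small terracotta bowl, 64 mm across, 35 mm tall, on the drying board; origin at the centre of its underside.
- block: Bystander: loose cork sanding block, 60 (x) x 30 x 30 mm, on the drying board; origin at the centre of its underside.
- water: Bystander: loose water bottle, 64 mm across, 160 mm tall, beyond the rack; origin at the centre of its underside.

How it is judged:
By the outcome, as a careful person would: the job done as asked, in the order asked, and still so for the second after the job is handed in, with the robot touching nothing.
It also fails if it takes over 72 s, if anything falls off the work surface, if the arm or the gripper's body presses on something with over 40 N, if the wrist force passes 120 N, or if a joint passes its speed limit or range.

## Working session

There is one attempt and no reset: what is moved stays moved. The work goes in short steps, Python scripts to look and compute and a tool call to move; the robot and the scene stay as the last step left them, time stands still between calls to the robot, and variables do not carry over. Pictures are saved under pics/ and viewed, at most 10 in all, crops included, and the job is handed in when it is done.

Besides the shell and the picture viewer there is one more tool, called after "Request:" in YAML: its name, and indented under it one key for each argument. drive_tool: Moves the arm, as the interface text tells. Its arguments: {"type":"object","properties":{"rows":{"type":"array"},"newtons":{"type":"number"}},"required":["rows"]}

```bash
mkdir -p pics; ls
python3 - <<'E'
from plant import sensors,cams,r
import cv2,numpy as np
print(sensors.get_state()); print(r.tip_reach)
for n in("scene","side"):
    c=cams.capture(n); cv2.imwrite(f"pics/{n}0.png",c["pixels"][:,:,::-1])
    print(n,c["intrinsics"],c["eye"],c["orientation"],[k for k in c])
c=cams.capture("wrist");print(c["T_tool_cam"],c["intrinsics"]);cv2.imwrite("pics/wrist0.png",c["pixels"][:,:,::-1])
E
```

```text
pics
{'time_s': 0.0, 'joints': array([ 8.02764458e+01,  2.05922295e+01,  6.33697192e-01, -1.97437722e-02,
       -7.01381868e+01, -1.65080614e+01]), 'qd': array([ 0.11480674, -0.04975042, -0.06852987, -0.03036895, -0.01893527,
        0.02643392]), 'joint_torque': array([ 3.32790805e-04, -5.82724142e+01,  2.93051970e+01,  6.99717790e+00,
        6.76054580e-03, -1.58779017e-04]), 'tcp_pos': array([0.29815727, 0.60505405, 0.24461432]), 'eef_rot': array([ 1.79901993e+02, -9.69006127e-03, -2.62383310e+01]), 'contact_force': array([ 0.09827993, -0.94293312, -0.40630814]), 'moment': array([-0.02420973,  0.00010096, -0.02412174]), 'gripper_force': 0.0, 'gripper_width': 0.08762789897635183}
0.019
scene [[463.4663161    0.         319.96557872]
 [  0.         463.4663161  231.04630243]
 [  0.           0.           1.        ]] [ 0.89061469 -0.43479067  0.73948269] [3.99290345e+01 1.17938720e-02 3.62499712e+01] ['pixels', 'intrinsics', 'eye', 'orientation']
side [[474.96284826   0.         314.48137345]
 [  0.         474.96284826 230.77241937]
 [  0.           0.           1.        ]] [0.23551275 0.50709982 0.56244849] [  51.73879058    0.8209111  -146.00029649] ['pixels', 'intrinsics', 'eye', 'orientation']
[[ 5.00197694e-04  9.56878317e-01  2.90488616e-01  7.84630239e-02]
 [ 9.99999806e-01 -5.86719357e-04  2.10753300e-04 -4.62947116e-04]
 [ 3.72100556e-04  2.90488454e-01 -9.56878425e-01 -1.38822840e-01]
 [ 0.00000000e+00  0.00000000e+00  0.00000000e+00  1.00000000e+00]] [[413.46052669   0.         317.05824686]
 [  0.         413.46052669 244.41523799]
 [  0.           0.           1.        ]]
```

View pics/scene0.png

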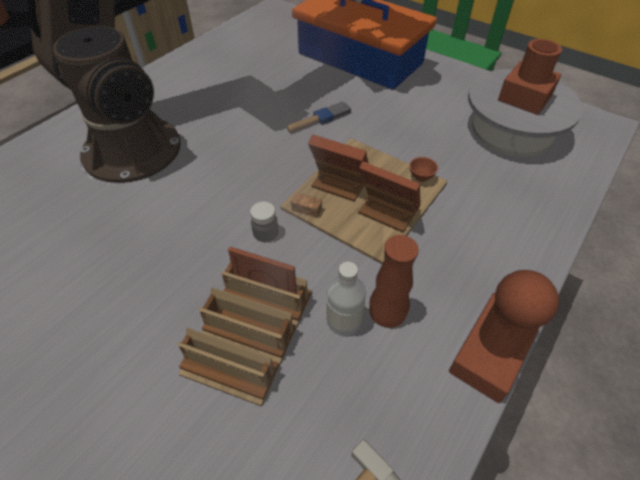

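View pics/side0.png

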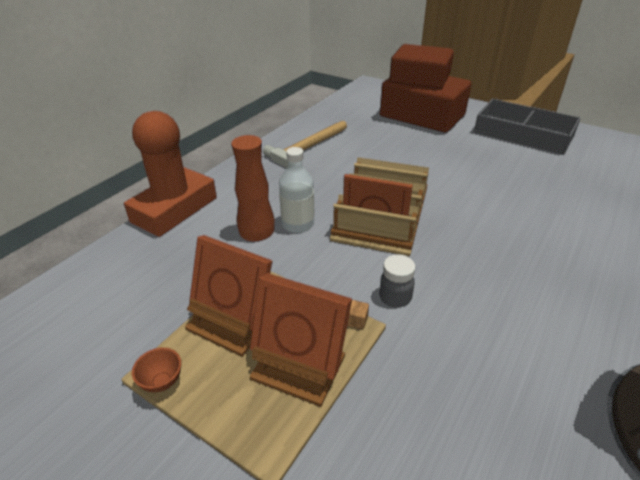

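The scene view shows the rack in the foreground (slots around (230,370), (250,320), (265,285)). The thin slab is in the slot nearest the board, with its top at (262,260). The drying board is around (365,195), with leaning slabs at (340,155) and (390,190). The side view shows the same, with leaning slab faces at (225,285) and (295,330) and the rack at (375,205).

```bash
cat > h.py <<'E'
import numpy as np,cv2
from scipy.spatial.transform import Rotation as R
from plant import sensors,cams,r
def pose():
    s=sensors.get_state();T=np.eye(4);T[:3,:3]=R.from_euler('xyz',s["eef_rot"],degrees=True).as_matrix();T[:3,3]=s["tcp_pos"];return T
def shot(n,f=None):
    P=pose();c=cams.capture(n)
    if n=="wrist": T=P@c["T_tool_cam"]
    else:
        T=np.eye(4);T[:3,:3]=R.from_euler('xyz',c["orientation"],degrees=True).as_matrix();T[:3,3]=c["eye"]
    if f: cv2.imwrite(f,c["pixels"][:,:,::-1]);np.savez(f+".npz",T=T,K=c["intrinsics"])
    return c["pixels"],T,c["intrinsics"]
def ray(T,K,uv):
    d=np.array([(uv[0]-K[0,2])/K[0,0],-(uv[1]-K[1,2])/K[1,1],-1]);return T[:3,3],T[:3,:3]@d
def onz(T,K,uv,z):
    o,d=ray(T,K,uv);return o+d*(z-o[2])/d[2]
def tri(views): # [(T,K,uv)..]
    A=np.zeros((3,3));b=np.zeros(3);L=[]
    for T,K,uv in views:
        o,d=ray(T,K,uv);d=d/np.linalg.norm(d);M=np.eye(3)-np.outer(d,d);A+=M;b+=M@o;L.append((o,M))
    p=np.linalg.solve(A,b);return p,[round(float(np.linalg.norm(M@(p-o))),4) for o,M in L]
def proj(T,K,p):
    q=T[:3,:3].T@(np.asarray(p)-T[:3,3]);return K[0,2]+K[0,0]*q[0]/-q[2],K[1,2]-K[1,1]*q[1]/-q[2]
def load(f):
    z=np.load(f+".npz");return z["T"],z["K"]
E
python3 - <<'E'
from h import *
np.set_printoptions(precision=3,suppress=True)
_,Ts,Ks=shot("scene","pics/s1.png");_,Td,Kd=shot("side","pics/d1.png")
for n,uv,z in [("rack",(180,375),.01),("rack",(264,399),.01),("rack",(310,297),.01),("bd",(283,205),.012),("bd",(446,184),.012),("bd",(378,252),.012),("bd",(352,143),.012),("jar",(263,211),.07),("bowl",(424,166),.045),("blk",(307,205),.04),("w1",(183,345),.07),("w2",(279,374),.07),("bottle",(349,270),.16),("vase",(401,248),.19)]: print(n,onz(Ts,Ks,uv,z))
for n,uv,z in [("bd",(126,378),.012),("bd",(272,478),.012),("bd",(384,325),.012),("rack",(332,242),.01),("rack",(409,250),.01),("bottle",(294,153),.16),("vase",(248,143),.19)]: print(n,onz(Td,Kd,uv,z))
for n,a,b in [("thinL",(230,251),(411,180)),("thinR",(297,265),(345,176)),("far a",(312,138),(349,296)),("far b",(366,154),(258,277)),("near a",(363,166),(270,262)),("near b",(418,182),(199,239))]: print(n,tri([(Ts,Ks,a),(Td,Kd,b)]))
E
```

```text
rack [ 0.526 -0.324  0.01 ]
rack [ 0.662 -0.273  0.01 ]
rack [ 0.608 -0.081  0.01 ]
bd [0.423 0.068 0.012]
bd [0.677 0.333 0.012]
bd [0.655 0.08  0.012]
bd [0.428 0.328 0.012]
jar [ 0.439 -0.008  0.07 ]
bowl [0.622 0.322 0.045]
blk [0.481 0.078 0.04 ]
w1 [ 0.524 -0.297  0.07 ]
w2 [ 0.675 -0.244  0.07 ]
bottle [ 0.685 -0.08   0.16 ]
vase [ 0.736 -0.019  0.19 ]
bd [0.667 0.338 0.012]
bd [0.421 0.333 0.012]
bd [0.418 0.065 0.012]
rack [ 0.589 -0.059  0.01 ]
rack [ 0.462 -0.115  0.01 ]
bottle [ 0.677 -0.074  0.16 ]
vase [ 0.728 -0.017  0.19 ]
thinL (array([ 0.49 , -0.147,  0.129]), [0.003, 0.003])
thinR (array([ 0.595, -0.103,  0.125]), [0.0042, 0.0042])
far a (array([0.434, 0.154, 0.143]), [0.0034, 0.0034])
far b (array([0.549, 0.184, 0.138]), [0.0002, 0.0002])
near a (array([0.559, 0.152, 0.135]), [0.0034, 0.0034])
near b (array([0.669, 0.171, 0.14 ]), [0.0019, 0.0019])
```

Request:
drive_tool:
  rows:
    - {"x": 0.2, "y": 0.15, "z": -0.1, "spin": -0.3}
    - {"x": 0.396, "y": 0.301, "z": -0.115, "spin": -0.667}
    - {"x": 0.396, "y": 0.301, "z": -0.115, "spin": -0.667}
    - {"x": 0.396, "y": 0.301, "z": -0.115, "spin": -0.667}
    - {"x": 0.396, "y": 0.301, "z": -0.115, "spin": -0.667}
    - {"x": 0.396, "y": 0.301, "z": -0.115, "spin": -0.667}
    - {"x": 0.396, "y": 0.301, "z": -0.115, "spin": -0.667}
    - {"x": 0.396, "y": 0.301, "z": -0.115, "spin": -0.667}
    - {"x": 0.396, "y": 0.301, "z": -0.115, "spin": -0.667}
    - {"x": 0.396, "y": 0.301, "z": -0.115, "spin": -0.667}

```text
invalid input
```

Request:
drive_tool:
  rows:
    - {"fingers": 1, "x": 0.2, "y": 0.15, "z": -0.1, "spin": -0.3}
    - {"fingers": 1, "x": 0.396, "y": 0.301, "z": -0.115, "spin": -0.667}
    - {"fingers": 1, "x": 0.396, "y": 0.301, "z": -0.115, "spin": -0.667}
    - {"fingers": 1, "x": 0.396, "y": 0.301, "z": -0.115, "spin": -0.667}
    - {"fingers": 1, "x": 0.396, "y": 0.301, "z": -0.115, "spin": -0.667}
    - {"fingers": 1, "x": 0.396, "y": 0.301, "z": -0.115, "spin": -0.667}
    - {"fingers": 1, "x": 0.396, "y": 0.301, "z": -0.115, "spin": -0.667}
    - {"fingers": 1, "x": 0.396, "y": 0.301, "z": -0.115, "spin": -0.667}
    - {"fingers": 1, "x": 0.396, "y": 0.301, "z": -0.115, "spin": -0.667}
    - {"fingers": 1, "x": 0.396, "y": 0.301, "z": -0.115, "spin": -0.667}
  newtons: 15

```text
time_s: 1.5
tcp_pos: [0.5206, 0.1599, 0.3604]
eef_rot: [-180.0, 0.0, 11.9]
contact_force: [0.1, -0.2, -0.0]
gripper_width: 0.0877
gripper_force: 0.0
```

```bash
python3 -c "
from h import *
shot('wrist','pics/wb.png')"
```

```text
(no output)
```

View pics/wb.png

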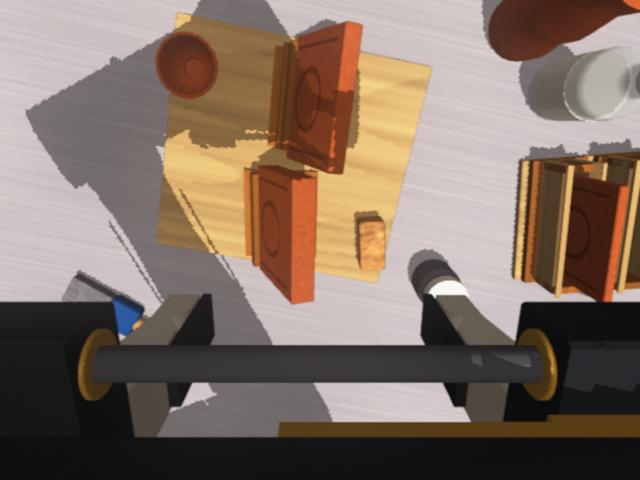

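Request:
drive_tool:
  rows:
    - {"fingers": 1, "x": -0.033, "y": 0.351, "z": 0, "spin": -0.141}
    - {"fingers": 1, "x": -0.033, "y": 0.351, "z": 0, "spin": -0.141}
    - {"fingers": 1, "x": -0.033, "y": 0.351, "z": 0, "spin": -0.141}
    - {"fingers": 1, "x": -0.033, "y": 0.351, "z": 0, "spin": -0.141}
    - {"fingers": 1, "x": -0.033, "y": 0.351, "z": 0, "spin": -0.141}
    - {"fingers": 1, "x": -0.033, "y": 0.351, "z": 0, "spin": -0.141}
    - {"fingers": 1, "x": -0.033, "y": 0.351, "z": 0, "spin": -0.141}
    - {"fingers": 1, "x": -0.033, "y": 0.351, "z": 0, "spin": -0.141}

```text
time_s: 2.55
tcp_pos: [0.5614, -0.1884, 0.3599]
eef_rot: [-180.0, 0.0, 20.1]
contact_force: [-0.6, 0.2, -0.2]
gripper_width: 0.0875
gripper_force: 0.0
```

```bash
python3 -c "
from h import *
shot('wrist','pics/wr.png')"
```

```text
(no output)
```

View pics/wr.png

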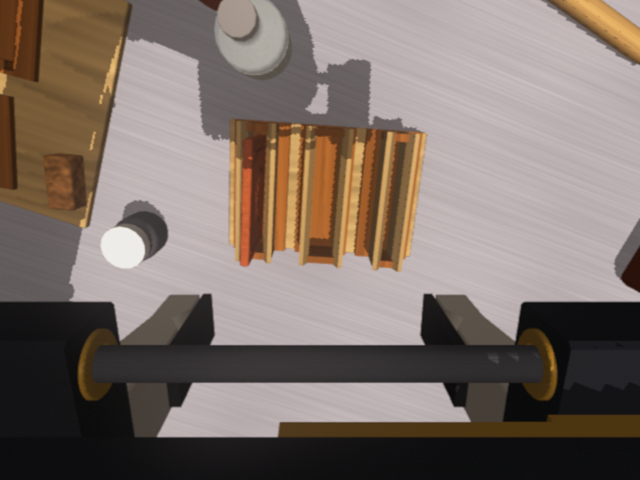

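The wrist view over the board shows the two leaning slabs. The upper one (far x) has its top edge from (345,22) to (337,172). The lower one has its top edge from (290,168)-(317,168) to (290,302)-(313,300). Both lean right, towards world -y. The view over the rack shows the thin slab in the left slot (x≈250), a wide middle slot (x≈322) and a right slot (x≈395).

Run:
```python
import cv2,numpy as np
a=cv2.imread("pics/wr.png")[112:277,225:435]
b=cv2.resize(a,None,fx=3.6,fy=3.6,interpolation=cv2.INTER_CUBIC);print(b.shape)
cv2.imwrite("pics/crop1.png",np.clip(b.astype(float)*1.3,0,255).astype(np.uint8))
```

```text
(594, 756, 3)
```

View pics/crop1.png

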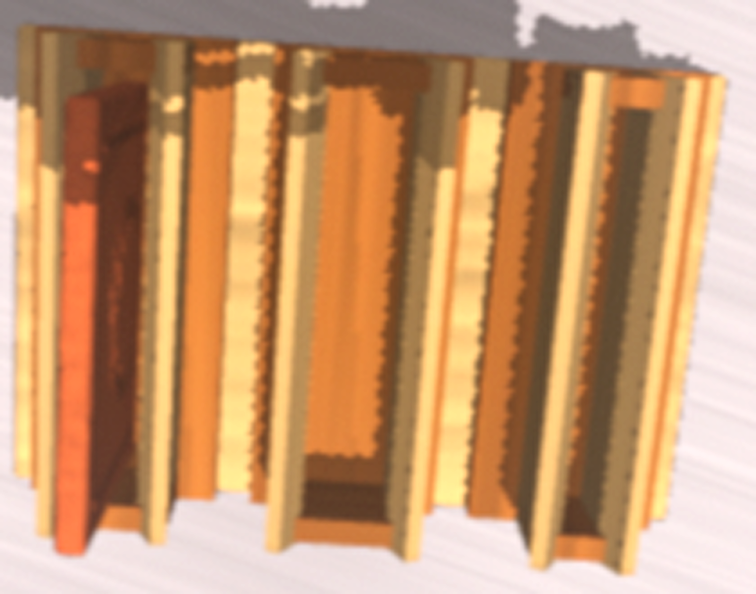

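Run:
```python
from h import *
np.set_printoptions(precision=4,suppress=True)
W=load("pics/wb.png");Rk=load("pics/wr.png");S=load("pics/s1.png");D=load("pics/d1.png")
for n,w,d,s in [("B far",(290,168),(258,277),(366,154)),("B near",(292,302),(349,296),(312,138)),("A far",(345,25),(199,239),(418,182)),("A near",(330,170),(270,262),(363,166))]:
    print(n,tri([(*W,w),(*D,d)]),tri([(*W,w),(*S,s)]))
f=lambda x,y:(225+x/3.6,112+y/3.6)
for n,a,b,c,d in [("med",(37,537),(165,545),(40,32),(187,42)),("thick",(267,552),(418,560),(293,47),(465,58)),("thin",(531,568),(636,573),(583,70),(701,78))]:
    q=[onz(*Rk,f(*p),.07)[:2] for p in (a,b,c,d)]
    n0,f0=(q[0]+q[1])/2,(q[2]+q[3])/2;v=f0-n0
    print(n,"near",n0,"far",f0,"c",(n0+f0)/2,"len",np.linalg.norm(v),"yaw",np.degrees(np.arctan2(v[1],v[0])),"w",np.linalg.norm(q[0]-q[1]),np.linalg.norm(q[2]-q[3]))
p=[onz(*Rk,f(*p),.125) for p in [(57,553),(85,553),(68,98),(100,92)]];print("thin slab top",*p)
# wall-top height check: scene vs wrist, near corners
print("wall z",tri([(*Rk,f(165,545)),(*D,(415,226))]))
```

```text
B far (array([0.5504, 0.1881, 0.1396]), [0.0043, 0.0043]) (array([0.5494, 0.1901, 0.133 ]), [0.0033, 0.0033])
B near (array([0.4308, 0.1625, 0.1491]), [0.0048, 0.0048]) (array([0.4283, 0.1659, 0.1329]), [0.0013, 0.0013])
A far (array([0.6707, 0.169 , 0.1369]), [0.0012, 0.0012]) (array([0.6707, 0.1701, 0.1422]), [0.0003, 0.0003])
A near (array([0.5562, 0.1546, 0.1373]), [0.0033, 0.0033]) (array([0.5587, 0.1571, 0.1316]), [0.001, 0.001])
med near [ 0.4694 -0.1465] far [ 0.6113 -0.1052] c [ 0.5403 -0.1259] len 0.14781983312573982 yaw 16.238965908563717 w 0.03902511821048848 0.0405862773588472
thick near [ 0.4902 -0.2174] far [ 0.6327 -0.1755] c [ 0.5614 -0.1965] len 0.14852558297782859 yaw 16.37619940557752 w 0.04628649447178237 0.04776538515142058
thin near [ 0.5113 -0.2884] far [ 0.6525 -0.2462] c [ 0.5819 -0.2673] len 0.14743931217214765 yaw 16.650996076565267 w 0.03234348058605112 0.03301515730987377
thin slab top [ 0.4834 -0.1384  0.125 ] [ 0.4859 -0.1454  0.125 ] [ 0.597  -0.1062  0.125 ] [ 0.601  -0.1131  0.125 ]
wall z (array([ 0.4673, -0.162 ,  0.0333]), [0.0069, 0.0069])
```

The left slot (with the thin slab) measures as the medium one, the middle as the thick one and the right as the thin one. The spacing (73.7 mm) and the widths fit the text. I'll take the thin slab first.

Request:
drive_tool:
  rows:
    - {"fingers": 1, "x": 0.003, "y": -0.065, "z": 0.06, "spin": 0.065}
    - {"fingers": 1, "x": 0.003, "y": -0.065, "z": 0.12, "spin": 0.065}
    - {"fingers": 1, "x": 0.003, "y": -0.065, "z": 0.18, "spin": 0.065}
    - {"fingers": 1, "x": 0.003, "y": -0.065, "z": 0.22, "spin": 0.065}
    - {"fingers": 1, "x": 0.003, "y": -0.065, "z": 0.24, "spin": 0.065}
    - {"fingers": 1, "x": 0.003, "y": -0.065, "z": 0.255, "spin": 0.065}
    - {"fingers": 1, "x": 0.003, "y": -0.065, "z": 0.255, "spin": 0.065}
  newtons: 15

```text
time_s: 3.48
tcp_pos: [0.5415, -0.1268, 0.1052]
eef_rot: [-180.0, 0.1, 16.4]
contact_force: [0.4, -1.1, -0.7]
gripper_width: 0.0874
gripper_force: 0.0
```

```bash
python3 -c "
from h import *
shot('wrist','pics/g1.png')"
```

```text
(no output)
```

View pics/g1.png

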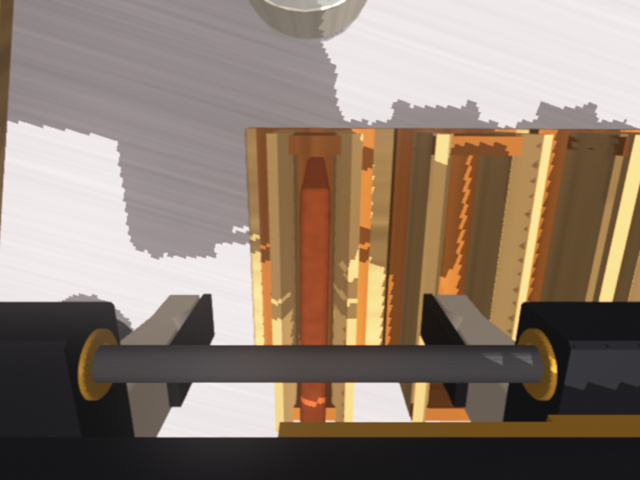

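Slab centred at column 315 between the slot walls (272-360) and between the fingers; the rack edge is level, so the yaw is right. Close and lift.

Request:
drive_tool:
  rows:
    - {"fingers": -0.6, "x": 0, "y": 0, "z": 0, "spin": 0}
    - {"fingers": -0.8, "x": 0, "y": 0, "z": 0, "spin": 0}
    - {"fingers": -1, "x": 0, "y": 0, "z": 0, "spin": 0}
    - {"fingers": -1, "x": 0, "y": 0, "z": 0, "spin": 0}
    - {"fingers": -1, "x": 0, "y": 0, "z": 0, "spin": 0}
    - {"fingers": -1, "x": 0, "y": 0, "z": 0, "spin": 0}
    - {"fingers": -1, "x": 0, "y": 0, "z": 0, "spin": 0}
    - {"fingers": -1, "x": 0, "y": 0, "z": -0.005, "spin": 0}
    - {"fingers": -1, "x": 0, "y": 0, "z": -0.01, "spin": 0}
  newtons: 15

```text
time_s: 4.65
tcp_pos: [0.5415, -0.1277, 0.1157]
eef_rot: [-180.0, 0.0, 16.3]
contact_force: [-0.6, -0.2, -1.9]
gripper_width: 0.0088
gripper_force: 15.0
```

Request:
drive_tool:
  rows:
    - {"fingers": -1, "x": 0, "y": 0, "z": -0.03, "spin": 0}
    - {"fingers": -1, "x": 0, "y": 0, "z": -0.065, "spin": 0}
    - {"fingers": -1, "x": -0.001, "y": 0.04, "z": -0.07, "spin": 0}
    - {"fingers": -1, "x": -0.001, "y": 0.09, "z": -0.07, "spin": 0}
    - {"fingers": -1, "x": -0.001, "y": 0.13, "z": -0.07, "spin": 0}
    - {"fingers": -1, "x": -0.001, "y": 0.147, "z": -0.065, "spin": 0}
    - {"fingers": -1, "x": -0.001, "y": 0.147, "z": -0.055, "spin": 0}
    - {"fingers": -1, "x": -0.001, "y": 0.147, "z": -0.05, "spin": 0}
    - {"fingers": -1, "x": -0.001, "y": 0.147, "z": -0.05, "spin": 0}

```text
time_s: 5.78
tcp_pos: [0.5816, -0.268, 0.1651]
eef_rot: [-180.0, 0.1, 16.4]
contact_force: [-1.1, -0.1, -1.5]
gripper_width: 0.009
gripper_force: 15.0
```

```bash
python3 -c "
from h import *
print(pose()[:3,3],sensors.get_state()['contact_force'])
shot('wrist','pics/g2.png')
a=cv2.imread('pics/g2.png')[100:300,150:550];cv2.imwrite('pics/g2c.png',cv2.resize(a,None,fx=2,fy=2,interpolation=cv2.INTER_CUBIC))"
```

```text
[ 0.58162453 -0.26795197  0.16506594] [-1.05273122 -0.08950419 -1.46249475]
```

View pics/g2c.png

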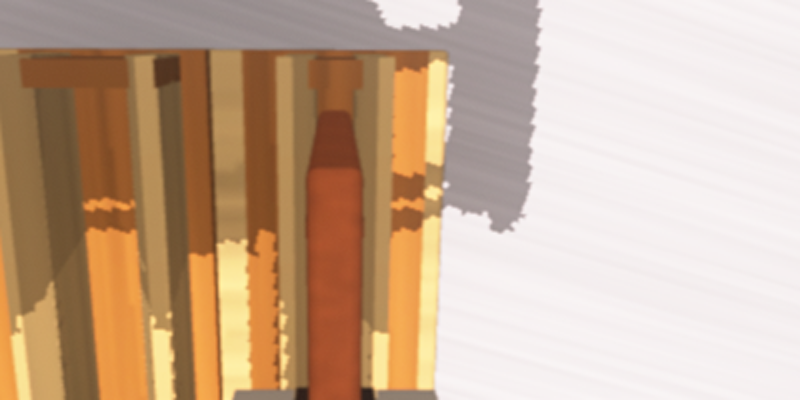

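Slab's lower end (crop columns 317-351) sits over the slot (walls 278-395) to within about 0.5 mm. I'll lower it gently.

Request:
drive_tool:
  rows:
    - {"fingers": -1, "x": 0, "y": 0, "z": 0.007, "spin": 0}
    - {"fingers": -1, "x": 0, "y": 0, "z": 0.014, "spin": 0}
    - {"fingers": -1, "x": 0, "y": 0, "z": 0.02, "spin": 0}
    - {"fingers": -1, "x": 0, "y": 0, "z": 0.026, "spin": 0}
    - {"fingers": -1, "x": 0, "y": 0, "z": 0.032, "spin": 0}
    - {"fingers": -1, "x": 0, "y": 0, "z": 0.038, "spin": 0}
    - {"fingers": -1, "x": 0, "y": 0, "z": 0.043, "spin": 0}
    - {"fingers": -1, "x": 0, "y": 0, "z": 0.048, "spin": 0}
    - {"fingers": -1, "x": 0, "y": 0, "z": 0.052, "spin": 0}
    - {"fingers": -1, "x": 0, "y": 0, "z": 0.054, "spin": 0}

```text
time_s: 7.08
tcp_pos: [0.5821, -0.2692, 0.1123]
eef_rot: [180.0, 0.0, 16.4]
contact_force: [-4.9, 2.7, 12.8]
gripper_width: 0.0092
gripper_force: 15.0
```

Request:
drive_tool:
  rows:
    - {"fingers": -1, "x": 0, "y": 0, "z": -0.002, "spin": 0}
    - {"fingers": -1, "x": -0.001, "y": -0.001, "z": -0.003, "spin": 0}
    - {"fingers": -1, "x": -0.001, "y": -0.001, "z": -0.003, "spin": 0}

```text
time_s: 7.45
tcp_pos: [0.5808, -0.2683, 0.1146]
eef_rot: [180.0, -0.0, 16.3]
contact_force: [-0.3, -0.6, -2.3]
gripper_width: 0.009
gripper_force: 15.0
```

Request:
drive_tool:
  rows:
    - {"fingers": -1, "x": 0, "y": 0, "z": 0.002, "spin": 0}
    - {"fingers": -1, "x": 0, "y": 0, "z": 0.003, "spin": 0}
    - {"fingers": -1, "x": 0, "y": 0, "z": 0.004, "spin": 0}
    - {"fingers": -1, "x": 0, "y": 0, "z": 0.005, "spin": 0}

```text
time_s: 7.95
tcp_pos: [0.5813, -0.2688, 0.1122]
eef_rot: [179.9, -0.1, 16.4]
contact_force: [-7.4, 3.4, 21.8]
gripper_width: 0.0089
gripper_force: 15.1
```

Run:
```python
from h import *
np.set_printoptions(precision=4,suppress=True)
p,T,K=shot("wrist","pics/g3.png");c=cams.capture("wrist")["T_tool_cam"]
def zt(v,x): o,d=ray(c,K,(317,v));return o[2]+d[2]*(x-o[0])/d[0]
for x in(.056,.058,.060,.062,.064): print(x,zt(184,x),zt(155,x))
for f in("g1","g2","g3"):
    im=cv2.imread(f"pics/{f}.png").astype(int);col=im[120:300,310:325].mean(1)
    print(f,[(120+i,*map(int,col[i])) for i in range(10,80,2)])
shot("scene","pics/s3.png");shot("side","pics/d3.png")
a=cv2.imread("pics/s3.png")[220:420,150:350];b=cv2.imread("pics/d3.png")[140:260,310:450]
cv2.imwrite("pics/c3.png",np.hstack([cv2.resize(a,(400,400)),cv2.resize(b,(400,343)).__class__(0) if 0 else cv2.copyMakeBorder(cv2.resize(b,(400,343)),0,57,0,0,0)]))
```

```text
0.056 0.013068389865568825 0.14087019227278197
0.058 -0.00020902910644107764 0.11642113029825873
0.06 -0.013486448078450952 0.09197206832373558
0.062 -0.026763867050460882 0.0675230063492123
0.064 -0.04004128602247077 0.04307394437468906
g1 [(130, 47, 86, 141), (132, 42, 72, 116), (134, 38, 61, 96), (136, 45, 82, 135), (138, 45, 85, 140), (140, 45, 84, 140), (142, 44, 84, 140), (144, 44, 84, 140), (146, 44, 84, 139), (148, 43, 83, 140), (150, 43, 83, 140), (152, 43, 83, 140), (154, 42, 83, 140), (156, 40, 78, 134), (158, 33, 55, 107), (160, 33, 54, 106), (162, 33, 54, 107), (164, 32, 53, 107), (166, 32, 54, 108), (168, 32, 54, 109), (170, 32, 53, 107), (172, 31, 53, 107), (174, 31, 53, 107), (176, 32, 54, 110), (178, 31, 53, 109), (180, 31, 53, 108), (182, 31, 53, 107), (184, 31, 53, 109), (186, 31, 53, 108), (188, 34, 60, 125), (190, 38, 69, 148), (192, 40, 72, 153), (194, 40, 74, 156), (196, 40, 73, 156), (198, 40, 73, 155)]
g2 [(130, 49, 86, 139), (132, 50, 90, 146), (134, 49, 89, 145), (136, 49, 89, 145), (138, 48, 88, 145), (140, 48, 88, 145), (142, 48, 88, 145), (144, 47, 88, 1
[... 548 characters left out ...]
[(130, 43, 69, 109), (132, 50, 88, 143), (134, 51, 92, 150), (136, 50, 91, 149), (138, 49, 91, 149), (140, 49, 91, 149), (142, 49, 90, 149), (144, 48, 90, 149), (146, 48, 90, 149), (148, 48, 90, 149), (150, 47, 90, 149), (152, 47, 90, 150), (154, 46, 88, 148), (156, 39, 67, 124), (158, 37, 60, 116), (160, 37, 60, 116), (162, 36, 59, 115), (164, 36, 59, 117), (166, 36, 60, 117), (168, 36, 58, 116), (170, 36, 58, 117), (172, 35, 59, 118), (174, 35, 60, 119), (176, 35, 59, 117), (178, 34, 58, 116), (180, 35, 59, 118), (182, 35, 59, 118), (184, 40, 69, 143), (186, 43, 77, 161), (188, 44, 79, 165), (190, 44, 80, 167), (192, 44, 80, 166), (194, 44, 80, 166), (196, 44, 80, 166), (198, 44, 79, 166)]
```

View pics/c3.png

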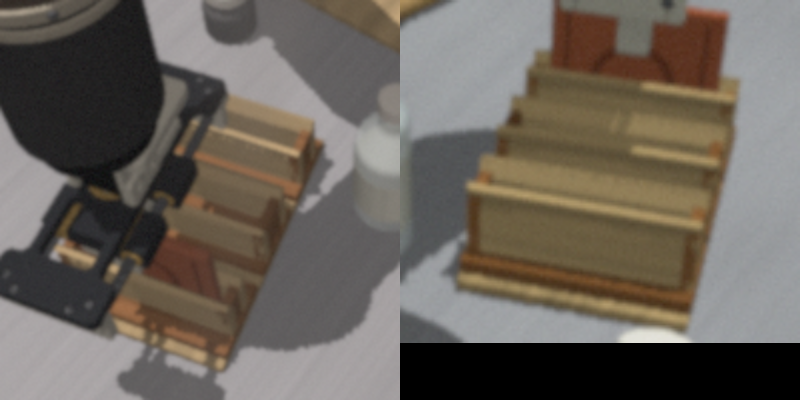

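The crops show the thin slab low in the right slot, held by the fingers. The ray solution puts its top 13.5 mm above the TCP, so z = 0.1257 and its bottom is at about 0.0207: it slipped 6 mm in the grip and is home on the floor. I'll ease off and release.

Request:
drive_tool:
  rows:
    - {"fingers": -1, "x": 0, "y": 0, "z": -0.001, "spin": 0}
    - {"fingers": -1, "x": 0, "y": 0, "z": -0.0015, "spin": 0}
    - {"fingers": -0.6, "x": 0, "y": 0, "z": -0.0015, "spin": 0}
    - {"fingers": -0.2, "x": 0, "y": 0, "z": -0.0015, "spin": 0}
    - {"fingers": 0, "x": 0, "y": 0, "z": -0.0015, "spin": 0}
    - {"fingers": 0, "x": 0, "y": 0, "z": -0.01, "spin": 0}
    - {"fingers": 0, "x": 0, "y": 0, "z": -0.05, "spin": 0}
    - {"fingers": 0, "x": 0, "y": 0, "z": -0.11, "spin": 0}
    - {"fingers": 0.5, "x": 0, "y": 0, "z": -0.15, "spin": 0}

```text
time_s: 9.28
tcp_pos: [0.5814, -0.2687, 0.2634]
eef_rot: [179.9, -0.2, 16.4]
contact_force: [0.4, 0.1, -0.4]
gripper_width: 0.0492
gripper_force: 0.0
```

Run:
```python
from h import *
np.set_printoptions(precision=4,suppress=True)
shot("wrist","pics/g4.png");s=shot("scene","pics/s4.png");d=shot("side","pics/d4.png")
a=cv2.imread("pics/s4.png")[220:420,150:350];b=cv2.imread("pics/d4.png")[140:260,310:450]
w=cv2.imread("pics/g4.png")[60:300,160:480]
cv2.imwrite("pics/c4.png",np.hstack([cv2.resize(w,(420,315)),cv2.resize(b,(368,315))]))
# goals in the tool frame
P=pose();print(P[:3,3])
```

```text
[ 0.582  -0.2687  0.2632]
```

View pics/c4.png

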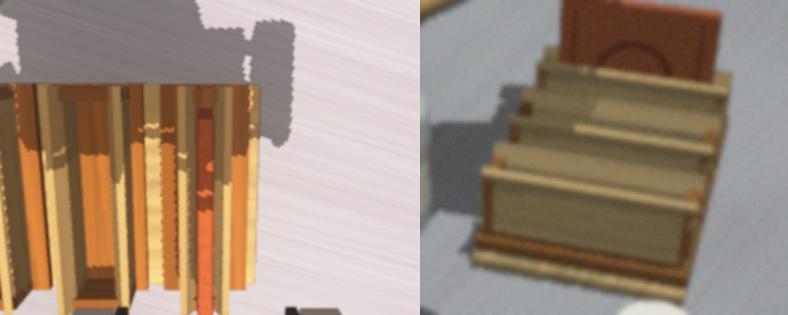

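The thin slab stands in the right slot, low between its walls and level with the side view's horizontal walls. Next is the thick slab.

Request:
drive_tool:
  rows:
    - {"fingers": 1, "x": 0.038, "y": -0.4516, "z": 0.0, "spin": 0.08}
    - {"fingers": 1, "x": 0.038, "y": -0.4516, "z": 0.0, "spin": 0.08}
    - {"fingers": 1, "x": 0.038, "y": -0.4516, "z": 0.0, "spin": 0.08}
    - {"fingers": 1, "x": 0.038, "y": -0.4516, "z": 0.0, "spin": 0.08}
    - {"fingers": 1, "x": 0.038, "y": -0.4516, "z": 0.0, "spin": 0.08}
    - {"fingers": 1, "x": 0.038, "y": -0.4516, "z": 0.0, "spin": 0.08}
    - {"fingers": 1, "x": 0.038, "y": -0.4516, "z": 0.0, "spin": 0.08}
    - {"fingers": 1, "x": 0.038, "y": -0.4516, "z": 0.03, "spin": 0.08}
    - {"fingers": 1, "x": 0.038, "y": -0.4516, "z": 0.063, "spin": 0.08}
    - {"fingers": 1, "x": 0.038, "y": -0.4516, "z": 0.063, "spin": 0.08}

```text
time_s: 10.68
tcp_pos: [0.4884, 0.1748, 0.1939]
eef_rot: [179.9, 0.3, 11.8]
contact_force: [0.5, -0.7, 0.9]
gripper_width: 0.0873
gripper_force: 0.0
```

Run:
```python
from h import *
np.set_printoptions(precision=4,suppress=True)
p,T,K=shot("wrist","pics/hB.png")
# thin slab check: side top corners onto slot plane
D=load("pics/d4.png");n=np.array([.2823,-.9593,0]);q=np.array([.5821,-.2676,0])
for uv in[(364,140),(424.9,144.6)]:
    o,d=ray(*D,uv);print("thin top",o+d*((q-o)@n)/(d@n))
print(pose()[:3,3])
hsv=cv2.cvtColor(p,cv2.COLOR_RGB2HSV)
for v in range(100,300,20):
    row=cv2.blur(p,(3,3))[v].astype(int);g=np.abs(row[2:]-row[:-2]).sum(1)
    e=[int(i+1) for i in range(1,len(g)-1) if g[i]>25 and g[i]>=g[i-1] and g[i]>g[i+1] and 150<i<480]
    print(v,[(u,tuple(map(int,p[v,min(u+5,639)]))) for u in e][:12])
for w,z in(((.5494,.189),.138),((.43,.164),.138)): print("exp",proj(T,K,(*w,z)))
```

```text
thin top [ 0.6362 -0.2517  0.1181]
thin top [ 0.5222 -0.2852  0.1254]
[0.4897 0.1752 0.1959]
100 [(268, (129, 75, 35)), (281, (121, 69, 33)), (288, (85, 50, 26)), (390, (233, 118, 61)), (419, (242, 208, 133))]
120 [(280, (125, 78, 40)), (287, (93, 54, 27)), (335, (111, 50, 28)), (387, (235, 121, 62)), (416, (248, 223, 144))]
140 [(317, (90, 45, 26)), (342, (135, 63, 33)), (384, (233, 118, 60)), (412, (242, 207, 132))]
160 [(230, (123, 72, 35)), (338, (113, 61, 30)), (342, (150, 113, 69)), (346, (155, 119, 73)), (402, (244, 213, 137)), (478, (228, 217, 216))]
180 [(231, (128, 76, 36)), (240, (110, 64, 32)), (314, (129, 59, 32)), (359, (160, 122, 75)), (401, (245, 215, 138)), (472, (235, 228, 228))]
200 [(157, (174, 136, 83)), (162, (158, 123, 75)), (166, (160, 124, 76)), (222, (235, 196, 124)), (232, (215, 130, 59)), (235, (181, 107, 49)), (241, (113, 67, 34)), (314, (136, 63, 34)), (352, (183, 98, 54)), (358, (157, 120, 73)), (380, (160, 125, 76)), (384, (161, 125, 76))]
220 [(232, (226, 139, 64)), (241, (110, 65, 33)), (259, (129, 61, 33)), (263, (106, 51, 28)), (314, (138, 64, 34))
[... 430 characters left out ...]
 80, 48))]
260 [(234, (224, 138, 65)), (243, (193, 116, 55)), (247, (195, 118, 56)), (255, (133, 65, 36)), (260, (139, 66, 37)), (286, (101, 48, 27)), (313, (136, 62, 33)), (354, (229, 185, 118)), (398, (109, 76, 45)), (402, (92, 61, 37)), (410, (234, 166, 93)), (449, (230, 220, 220))]
280 [(160, (227, 215, 214)), (170, (221, 202, 194)), (174, (231, 205, 175)), (235, (224, 139, 67)), (243, (180, 110, 53)), (247, (191, 116, 54)), (255, (142, 69, 41)), (265, (141, 68, 39)), (268, (140, 67, 39)), (285, (148, 67, 38)), (289, (135, 63, 35)), (312, (222, 107, 56))]
exp (np.float64(315.0055425944479), np.float64(154.9692874699739))
exp (np.float64(315.3937517153014), np.float64(381.71446979215466))
```

Request:
drive_tool:
  rows:
    - {"fingers": 1, "x": 0, "y": 0, "z": 0.03, "spin": 0}
    - {"fingers": 1, "x": 0, "y": 0, "z": 0.055, "spin": 0}
    - {"fingers": 1, "x": 0, "y": 0, "z": 0.07, "spin": 0}
    - {"fingers": 1, "x": 0, "y": 0, "z": 0.08, "spin": 0}
    - {"fingers": 1, "x": 0, "y": 0, "z": 0.085, "spin": 0}
    - {"fingers": 0.3, "x": 0, "y": 0, "z": 0.085, "spin": 0}
    - {"fingers": 0.1, "x": 0, "y": 0, "z": 0.085, "spin": 0}
    - {"fingers": -0.05, "x": 0, "y": 0, "z": 0.085, "spin": 0}
    - {"fingers": -0.2, "x": 0, "y": 0, "z": 0.085, "spin": 0}
  newtons: 12

```text
time_s: 11.85
tcp_pos: [0.4903, 0.1758, 0.1118]
eef_rot: [-180.0, -0.0, 11.8]
contact_force: [-0.3, 0.1, 0.5]
gripper_width: 0.0532
gripper_force: 0.0
```

Request:
drive_tool:
  rows:
    - {"fingers": -0.2, "x": 0, "y": 0, "z": 0, "spin": 0}
    - {"fingers": -0.3, "x": 0, "y": 0, "z": 0, "spin": 0}
    - {"fingers": -0.5, "x": 0, "y": 0, "z": 0, "spin": 0}
    - {"fingers": -0.5, "x": 0, "y": 0, "z": 0, "spin": 0}

```text
time_s: 12.35
tcp_pos: [0.4902, 0.1769, 0.1118]
eef_rot: [-179.9, -0.0, 11.8]
contact_force: [-4.1, 5.2, 3.2]
gripper_width: 0.0436
gripper_force: 10.6
```

Request:
drive_tool:
  rows:
    - {"fingers": -1, "x": 0, "y": -0.003, "z": -0.002, "spin": 0}
    - {"fingers": -1, "x": 0, "y": -0.006, "z": -0.005, "spin": 0}
    - {"fingers": -1, "x": 0, "y": -0.009, "z": -0.008, "spin": 0}
    - {"fingers": -1, "x": 0, "y": -0.012, "z": -0.012, "spin": 0}
  newtons: 15

```text
time_s: 12.85
tcp_pos: [0.4873, 0.1881, 0.1231]
eef_rot: [-179.9, 0.0, 11.7]
contact_force: [-0.9, 6.3, -8.9]
gripper_width: 0.0335
gripper_force: 13.7
```

Request:
drive_tool:
  rows:
    - {"fingers": -1, "x": 0, "y": -0.003, "z": -0.005, "spin": 0}
    - {"fingers": -1, "x": 0, "y": -0.006, "z": -0.01, "spin": 0}
    - {"fingers": -1, "x": 0, "y": -0.009, "z": -0.015, "spin": 0}
    - {"fingers": -1, "x": 0, "y": -0.011, "z": -0.02, "spin": 0}
    - {"fingers": -1, "x": 0, "y": -0.011, "z": -0.02, "spin": 0}

```text
time_s: 13.48
tcp_pos: [0.4856, 0.1984, 0.1441]
eef_rot: [-180.0, -0.0, 11.8]
contact_force: [-2.5, 4.6, -2.2]
gripper_width: 0.0245
gripper_force: 14.9
```

Request:
drive_tool:
  rows:
    - {"fingers": -1, "x": 0, "y": 0, "z": 0, "spin": 0}
    - {"fingers": -1, "x": 0, "y": 0, "z": 0, "spin": 0}
    - {"fingers": -1, "x": 0, "y": 0, "z": -0.01, "spin": 0}
    - {"fingers": -1, "x": 0, "y": 0, "z": -0.03, "spin": 0}
    - {"fingers": -1, "x": 0, "y": 0, "z": -0.06, "spin": 0}
    - {"fingers": -1, "x": 0, "y": 0, "z": -0.1, "spin": 0}
    - {"fingers": -1, "x": 0, "y": 0, "z": -0.1, "spin": 0}
  newtons: 30

```text
time_s: 14.35
tcp_pos: [0.487, 0.1982, 0.2469]
eef_rot: [-179.9, -0.3, 11.8]
contact_force: [0.7, -0.0, -7.0]
gripper_width: 0.0242
gripper_force: 30.0
```

```bash
cat > slab.py <<'E'
from h import *
import sys
# slab end face seen ahead of the fingers: top and bottom edge rows in columns 312-322 -> end x and top z in the tool frame
def rows(f):
    p,T,K=shot("wrist",f);c=cams.capture("wrist")["T_tool_cam"]
    col=cv2.GaussianBlur(p,(1,5),0)[:,312:322].astype(float).mean(1)
    g=np.abs(col[3:]-col[:-3]).sum(1)
    e=[(i+1.5,int(g[i]),tuple(map(int,col[min(i+6,470)]))) for i in range(20,290) if g[i]>15 and g[i]==g[max(0,i-4):i+5].max()]
    return p,T,K,c,e
def solve(c,K,vt,vb,h=.105):
    f=lambda v:(lambda o,d:(o[2]-o[0]*d[2]/d[0],d[2]/d[0]))(*ray(c,K,(317,v)))
    (a,b),(a2,b2)=f(vt),f(vb); x=(h-(a2-a))/(b2-b); return x,a+b*x
if __name__=="__main__":
    p,T,K,c,e=rows(sys.argv[1]);print(e,pose()[:3,3],sensors.get_state()["contact_force"])
    for i in e:
        for j in e:
            if 10<i[0]-j[0]<60:
                s=solve(c,K,i[0],j[0]); print(i[0],j[0],"end x %.4f top z %.4f"%s)
    cols=[]
    for v in range(170,300,15):
        row=cv2.blur(p,(3,3))[v].astype(int);g=np.abs(row[2:]-row[:-2]).sum(1)
        print(v,[int(i+1) for i in range(230,400) if g[i]>40 and g[i]==g[i-3:i+4].max()])
E
python3 slab.py pics/lB.png
```

```text
[(46.5, 15, (220, 143, 66)), (53.5, 22, (229, 150, 69)), (59.5, 16, (217, 140, 64)), (64.5, 15, (207, 132, 61)), (69.5, 16, (198, 125, 58)), (74.5, 16, (190, 119, 55)), (82.5, 26, (196, 122, 57)), (92.5, 50, (143, 84, 41)), (126.5, 96, (169, 130, 80)), (157.5, 124, (127, 74, 36)), (164.5, 30, (116, 57, 32)), (200.5, 57, (169, 80, 43))] [0.48486172 0.19736259 0.24301363] [-0.1388558  -0.85157357 -7.56537347]
59.5 46.5 end x 0.0018 top z -0.7474
64.5 46.5 end x 0.0279 top z -0.5770
64.5 53.5 end x 0.0035 top z -0.7865
69.5 46.5 end x 0.0426 top z -0.4806
69.5 53.5 end x 0.0318 top z -0.5827
74.5 46.5 end x 0.0521 top z -0.4187
74.5 53.5 end x 0.0466 top z -0.4759
74.5 59.5 end x 0.0379 top z -0.5675
82.5 46.5 end x 0.0618 top z -0.3553
82.5 53.5 end x 0.0597 top z -0.3816
82.5 59.5 end x 0.0569 top z -0.4169
82.5 64.5 end x 0.0532 top z -0.4643
82.5 69.5 end x 0.0466 top z -0.5481
92.5 46.5 end x 0.0691 top z -0.3072
92.5 53.5 end x 0.0685 top z -0.3182
92.5 59.5 end x 0.0677 top z -0.3314
92.5 64.5 end x 0.0669 top z -0.3467
92.5 69.5 end x 0.0656 top z -0.3686
92.5 74.5 end x 0.0636 top z -0.4028
126.5 69.5 end x 0.0804 top z -0.2295
126.5 74.5 end x 0.0803 top z -0.2281
126.5 82.5 end x 0.0803 top z -0.2254
126.5 92.5 end x 0.0802 top z -0.2201
157.5 126.5 end x 0.0766 top z -0.1139
164.5 126.5 end x 0.0767 top z -0.1186
200.5 157.5 end x 0.0618 top z -0.0499
200.5 164.5 end x 0.0548 top z -0.0133
170 [270, 346, 351, 368, 384]
185 [232, 236, 245, 250, 256, 263, 271, 350, 370, 379]
200 [272, 355, 366]
215 [272, 358, 365]
230 [270, 277, 357, 365]
245 [271, 278, 357, 364]
260 [271, 278, 356, 363]
275 [279, 355]
290 [280, 355]
```

Request:
drive_tool:
  rows:
    - {"fingers": -1, "x": 0, "y": 0.03, "z": 0, "spin": 0}
    - {"fingers": -1, "x": -0.002, "y": 0.08, "z": 0, "spin": -0.02}
    - {"fingers": -1, "x": -0.003, "y": 0.13, "z": 0, "spin": -0.04}
    - {"fingers": -1, "x": -0.004, "y": 0.18, "z": 0, "spin": -0.06}
    - {"fingers": -1, "x": -0.004, "y": 0.23, "z": 0, "spin": -0.08}
    - {"fingers": -1, "x": -0.004, "y": 0.28, "z": 0, "spin": -0.08}
    - {"fingers": -1, "x": -0.004, "y": 0.33, "z": 0, "spin": -0.08}
    - {"fingers": -1, "x": -0.004, "y": 0.37, "z": 0.01, "spin": -0.08}
    - {"fingers": -1, "x": -0.004, "y": 0.395, "z": 0.03, "spin": -0.08}
    - {"fingers": -1, "x": -0.004, "y": 0.402, "z": 0.05, "spin": -0.08}

```text
time_s: 15.7
tcp_pos: [0.562, -0.1979, 0.1905]
eef_rot: [-179.9, 0.2, 16.2]
contact_force: [-0.0, 0.5, -6.3]
gripper_width: 0.024
gripper_force: 30.0
```

Request:
drive_tool:
  rows:
    - {"fingers": -1, "x": 0, "y": 0, "z": 0.015, "spin": 0}
    - {"fingers": -1, "x": 0, "y": 0, "z": 0.025, "spin": 0}
    - {"fingers": -1, "x": 0, "y": 0, "z": 0.025, "spin": 0}

```text
time_s: 16.08
tcp_pos: [0.563, -0.1956, 0.1677]
eef_rot: [-180.0, 0.1, 16.4]
contact_force: [-0.3, -0.8, -6.1]
gripper_width: 0.0242
gripper_force: 30.0
```

```bash
python3 slab.py pics/hov.png | grep -v "end x -\|top z -0.[1-9]"; python3 -c "
import cv2
a=cv2.imread('pics/hov.png')[90:315,180:480];cv2.imwrite('pics/hovc.png',cv2.resize(a,None,fx=2.6,fy=2.6,interpolation=cv2.INTER_CUBIC))"
```

```text
[(38.5, 49, (200, 191, 192)), (53.5, 29, (167, 156, 157)), (68.5, 15, (161, 151, 151)), (127.5, 124, (116, 72, 43)), (147.5, 20, (146, 86, 45)), (164.5, 55, (114, 56, 33)), (200.5, 58, (167, 79, 42))] [ 0.56393569 -0.1957825   0.16916345] [-0.16846328 -0.13897748 -5.85252595]
147.5 127.5 end x 0.0760 top z -0.0948
164.5 147.5 end x 0.0611 top z 0.0321
200.5 147.5 end x 0.0687 top z -0.0854
200.5 164.5 end x 0.0549 top z -0.0133
170 [258, 273, 277, 284, 293, 341, 352, 363, 377]
185 [258, 273, 277, 286, 348, 352, 378]
200 [259, 274, 280, 355, 362, 377]
215 [260, 268, 273, 277, 361, 375, 386]
230 [240, 260, 276, 357, 375, 392]
245 [241, 261, 275, 357, 374, 389]
260 [231, 242, 261, 276, 356, 360, 373, 390]
275 [231, 243, 262, 277, 355, 360, 373, 389]
290 [233, 243, 262, 278, 354, 359, 372, 387]
```

View pics/hovc.png

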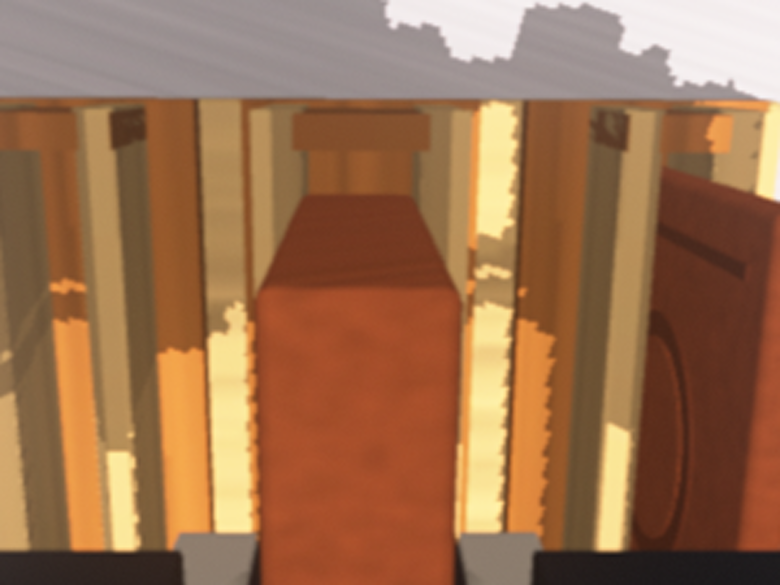

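The slab hangs upright: its bottom edge (crop columns 305-415) is centred at 360 over the slot's inner walls (302-418), with the thin slab undisturbed at right. Its top is 13 mm above the TCP, so home is at TCP z of about 0.112.

Request:
drive_tool:
  rows:
    - {"fingers": -1, "x": 0.002, "y": 0, "z": 0.003, "spin": 0}
    - {"fingers": -1, "x": 0.002, "y": 0, "z": 0.01, "spin": 0}
    - {"fingers": -1, "x": 0.002, "y": 0, "z": 0.017, "spin": 0}
    - {"fingers": -1, "x": 0.002, "y": 0, "z": 0.024, "spin": 0}
    - {"fingers": -1, "x": 0.002, "y": 0, "z": 0.03, "spin": 0}
    - {"fingers": -1, "x": 0.002, "y": 0, "z": 0.036, "spin": 0}
    - {"fingers": -1, "x": 0.002, "y": 0, "z": 0.042, "spin": 0}
    - {"fingers": -1, "x": 0.002, "y": 0, "z": 0.047, "spin": 0}
    - {"fingers": -1, "x": 0.002, "y": 0, "z": 0.05, "spin": 0}

```text
time_s: 17.3
tcp_pos: [0.5654, -0.1956, 0.1182]
eef_rot: [-180.0, 0.0, 16.3]
contact_force: [0.2, -0.3, -6.5]
gripper_width: 0.0239
gripper_force: 30.0
```

Request:
drive_tool:
  rows:
    - {"fingers": -1, "x": 0, "y": 0, "z": 0.001, "spin": 0}
    - {"fingers": -1, "x": 0, "y": 0, "z": 0.002, "spin": 0}
    - {"fingers": -1, "x": 0, "y": 0, "z": 0.003, "spin": 0}

```text
time_s: 17.68
tcp_pos: [0.5656, -0.1956, 0.1157]
eef_rot: [180.0, -0.0, 16.3]
contact_force: [-0.1, 0.5, -6.5]
gripper_width: 0.0239
gripper_force: 30.0
```

Request:
drive_tool:
  rows:
    - {"fingers": -1, "x": 0, "y": 0, "z": 0.001, "spin": 0}
    - {"fingers": -1, "x": 0, "y": 0, "z": 0.002, "spin": 0}
    - {"fingers": -1, "x": 0, "y": 0, "z": 0.003, "spin": 0}

```text
time_s: 18.05
tcp_pos: [0.5655, -0.1956, 0.1125]
eef_rot: [180.0, -0.0, 16.3]
contact_force: [-0.1, 1.4, -5.9]
gripper_width: 0.0239
gripper_force: 30.0
```

Request:
drive_tool:
  rows:
    - {"fingers": -1, "x": 0, "y": 0, "z": 0.001, "spin": 0}
    - {"fingers": -1, "x": 0, "y": 0, "z": 0.0015, "spin": 0}
    - {"fingers": -1, "x": 0, "y": 0, "z": 0.002, "spin": 0}

```text
time_s: 18.42
tcp_pos: [0.5655, -0.1956, 0.1105]
eef_rot: [180.0, -0.0, 16.3]
contact_force: [0.4, 0.6, -6.9]
gripper_width: 0.024
gripper_force: 30.0
```

Request:
drive_tool:
  rows:
    - {"fingers": -1, "x": 0, "y": 0, "z": 0.001, "spin": 0}
    - {"fingers": -1, "x": 0, "y": 0, "z": 0.002, "spin": 0}

```text
time_s: 18.68
tcp_pos: [0.5655, -0.1956, 0.1085]
eef_rot: [180.0, -0.0, 16.3]
contact_force: [0.1, -0.3, -7.1]
gripper_width: 0.0241
gripper_force: 30.0
```

Request:
drive_tool:
  rows:
    - {"fingers": -1, "x": 0, "y": 0, "z": 0.001, "spin": 0}
    - {"fingers": -1, "x": 0, "y": 0, "z": 0.002, "spin": 0}

```text
time_s: 18.92
tcp_pos: [0.5655, -0.1956, 0.1065]
eef_rot: [180.0, 0.0, 16.3]
contact_force: [-0.4, 0.3, -7.0]
gripper_width: 0.024
gripper_force: 30.0
```

Request:
drive_tool:
  rows:
    - {"fingers": -1, "x": 0, "y": 0, "z": 0.001, "spin": 0}
    - {"fingers": -1, "x": 0, "y": 0, "z": 0.0015, "spin": 0}

```text
time_s: 19.18
tcp_pos: [0.5654, -0.1956, 0.105]
eef_rot: [180.0, 0.0, 16.3]
contact_force: [-1.6, 0.8, -3.5]
gripper_width: 0.0237
gripper_force: 30.0
```

Request:
drive_tool:
  rows:
    - {"fingers": -1, "x": 0, "y": 0, "z": 0.0005, "spin": 0}
    - {"fingers": -1, "x": 0, "y": 0, "z": 0.001, "spin": 0}

```text
time_s: 19.42
tcp_pos: [0.5654, -0.1957, 0.1049]
eef_rot: [180.0, -0.0, 16.4]
contact_force: [-5.7, 2.3, 6.9]
gripper_width: 0.0239
gripper_force: 30.0
```

Run:
```python
from h import *
np.set_printoptions(precision=4,suppress=True)
D=shot("side","pics/d5.png");S=shot("scene","pics/s5.png")
# terracotta slab tops in the side view: top boundary per column
p=D[0];hsv=cv2.cvtColor(p,cv2.COLOR_RGB2HSV)
m=((hsv[...,0]<12)&(hsv[...,1]>120)).astype(np.uint8)
for u in range(345,430,5):
    v=np.where(m[90:220,u])[0]+90
    segs=np.split(v,np.where(np.diff(v)>1)[0]+1) if len(v) else []
    print(u,[(int(s[0]),int(s[-1])) for s in segs if len(s)>2])
n=np.array([.2823,-.9593,0]);x=np.array([.9593,.2823,0])
for nm,c in(("thin",(.5821,-.2676)),("thick",(.5612,-.1966)),("med",(.5403,-.1259))):
    for k in(-.06,0,.06):
        for z in(.125,): print(nm,k,proj(D[1],D[2],[c[0]+k*x[0],c[1]+k*x[1],z]),"wall top",proj(D[1],D[2],[c[0]+k*x[0],c[1]+k*x[1],.07]))
```

```text
345 []
350 []
355 [(168, 182)]
360 [(169, 184)]
365 [(170, 185)]
370 [(170, 186)]
375 [(184, 187)]
380 [(184, 188)]
385 [(185, 188)]
390 [(173, 188)]
395 [(174, 189)]
400 [(161, 186), (188, 190)]
405 [(147, 191)]
410 [(143, 192)]
415 [(90, 103), (144, 155), (157, 185)]
420 [(90, 125), (145, 169)]
425 [(90, 113), (115, 126)]
thin -0.06 (np.float64(423.5707157160833), np.float64(144.60103541255876)) wall top (np.float64(420.0367782546981), np.float64(169.40060433364067))
thin 0 (np.float64(392.50350757247855), np.float64(140.5413387595448)) wall top (np.float64(390.1258447913372), np.float64(165.10381813653902))
thin 0.06 (np.float64(362.41069306143817), np.float64(136.60897065663912)) wall top (np.float64(361.1202672228833), np.float64(160.9370887535272))
thick -0.06 (np.float64(418.1915066619841), np.float64(163.42265764472512)) wall top (np.float64(414.644234002042), np.float64(189.0399219822644))
thick 0 (np.float64(385.24632024821767), np.float64(158.7867783683697)) wall top (np.float64(382.9967449456056), np.float64(184.16084375577714))
thick 0.06 (np.float64(353.39883000152895), np.float64(154.30536132054075)) wall top (np.float64(352.36466729251634), np.float64(179.43831101889134))
med -0.06 (np.float64(412.14669136289706), np.float64(184.75725856138547)) wall top (np.float64(408.612288830382), np.float64(211.1916968255989))
med 0 (np.float64(377.08972473147054), np.float64(179.42302672452885)) wall top (np.float64(375.021396773124), np.float64(205.61232429542918))
med 0.06 (np.float64(343.27816559335787), np.float64(174.27829480563548)) wall top (np.float64(342.576829333569), np.float64(200.22335373707273))
```

Thick slab touched the floor at TCP 0.105 with a stiff rise in force, and its top edge in the side view is at row 161 where z = 0.125 predicts 161. The thin slab's top (rows 143-145) also fits 0.125, so both are home. I'll release.

Request:
drive_tool:
  rows:
    - {"fingers": -1, "x": 0, "y": 0, "z": -0.0005, "spin": 0}
    - {"fingers": -0.35, "x": 0, "y": 0, "z": -0.0005, "spin": 0}
    - {"fingers": -0.2, "x": 0, "y": 0, "z": -0.0005, "spin": 0}
    - {"fingers": 0, "x": 0, "y": 0, "z": -0.0005, "spin": 0}
    - {"fingers": 0, "x": 0, "y": 0, "z": -0.0005, "spin": 0}
    - {"fingers": 0, "x": 0, "y": 0, "z": -0.01, "spin": 0}
    - {"fingers": 0, "x": 0, "y": 0, "z": -0.05, "spin": 0}
    - {"fingers": 0, "x": 0, "y": 0, "z": -0.11, "spin": 0}
    - {"fingers": 0.5, "x": 0, "y": 0, "z": -0.15, "spin": 0}

```text
time_s: 20.65
tcp_pos: [0.5661, -0.1959, 0.2579]
eef_rot: [179.9, -0.2, 16.4]
contact_force: [0.8, -0.4, 0.4]
gripper_width: 0.0492
gripper_force: 0.0
```

Request:
drive_tool:
  rows:
    - {"fingers": 1, "x": 0.147, "y": -0.33, "z": 0, "spin": 0.147}
    - {"fingers": 1, "x": 0.147, "y": -0.33, "z": 0, "spin": 0.147}
    - {"fingers": 1, "x": 0.147, "y": -0.33, "z": 0, "spin": 0.147}
    - {"fingers": 1, "x": 0.147, "y": -0.33, "z": 0, "spin": 0.147}
    - {"fingers": 1, "x": 0.147, "y": -0.33, "z": 0, "spin": 0.147}
    - {"fingers": 1, "x": 0.147, "y": -0.33, "z": 0, "spin": 0.147}
    - {"fingers": 1, "x": 0.147, "y": -0.33, "z": 0.02, "spin": 0.147}
    - {"fingers": 1, "x": 0.147, "y": -0.33, "z": 0.05, "spin": 0.147}
    - {"fingers": 1, "x": 0.147, "y": -0.33, "z": 0.06, "spin": 0.147}
    - {"fingers": 1, "x": 0.147, "y": -0.33, "z": 0.06, "spin": 0.147}

```text
time_s: 21.9
tcp_pos: [0.6137, 0.1622, 0.1942]
eef_rot: [180.0, 0.0, 7.9]
contact_force: [0.4, 0.2, 0.7]
gripper_width: 0.0875
gripper_force: 0.0
```

Run:
```python
from h import *
np.set_printoptions(precision=4,suppress=True)
p,T,K=shot("wrist","pics/hA.png");print(pose()[:3,3],sensors.get_state()["eef_rot"])
for v in range(110,300,15):
    row=cv2.blur(p,(3,3))[v].astype(int);g=np.abs(row[2:]-row[:-2]).sum(1)
    print(v,[(i+1,tuple(map(int,p[v,i+6]))) for i in range(260,400) if g[i]>40 and g[i]==g[i-3:i+4].max()])
for w in((.6707,.1695,.138),(.5575,.1558,.138)): print("exp",proj(T,K,w))
S=shot("scene","pics/s6.png");D=shot("side","pics/d6.png")
q=cv2.cvtColor(D[0],cv2.COLOR_RGB2HSV);m=((q[...,0]<12)&(q[...,1]>120))
for u in range(345,430,8): 
    v=np.where(m[120:200,u])[0]+120; print(u,(int(v[0]),int(v[-1])) if len(v) else None,end=' ')
```

```text
[0.6141 0.1623 0.195 ] [179.9931  -0.0496   7.9145]
110 [(314, (218, 206, 207)), (322, (202, 192, 193)), (332, (128, 119, 119)), (395, (217, 207, 208))]
125 [(394, (215, 204, 203))]
140 [(319, (153, 142, 142)), (325, (206, 195, 195)), (333, (125, 116, 115)), (394, (220, 208, 208))]
155 [(339, (125, 90, 56)), (344, (138, 107, 68)), (399, (235, 197, 127))]
170 [(349, (137, 106, 66)), (397, (238, 202, 130))]
185 [(348, (161, 124, 76)), (396, (238, 200, 129))]
200 [(346, (158, 121, 75)), (347, (158, 121, 74)), (396, (238, 201, 127))]
215 [(345, (235, 196, 124)), (346, (236, 197, 124))]
230 [(336, (223, 108, 56)), (344, (240, 205, 130))]
245 [(327, (219, 106, 56)), (343, (243, 209, 133))]
260 [(342, (241, 206, 129))]
275 [(286, (139, 63, 34)), (326, (216, 103, 53)), (341, (243, 210, 135))]
290 [(340, (221, 176, 109))]
exp (np.float64(319.53217092873564), np.float64(166.66105560647435))
exp (np.float64(315.3563380038659), np.float64(377.65438220632063))
345 None 353 (173, 183) 361 (154, 184) 369 (138, 185) 377 (139, 187) 385 (140, 188) 393 (141, 189) 401 (120, 191) 409 (120, 192) 417 (120, 171) 425 (120, 126)
```

Request:
drive_tool:
  rows:
    - {"fingers": 1, "x": 0, "y": -0.003, "z": 0.03, "spin": 0.012}
    - {"fingers": 1, "x": 0, "y": -0.003, "z": 0.055, "spin": 0.012}
    - {"fingers": 1, "x": 0, "y": -0.003, "z": 0.07, "spin": 0.012}
    - {"fingers": 1, "x": 0, "y": -0.003, "z": 0.08, "spin": 0.012}
    - {"fingers": 0.5, "x": 0, "y": -0.003, "z": 0.083, "spin": 0.012}
    - {"fingers": 0.2, "x": 0, "y": -0.003, "z": 0.083, "spin": 0.012}
    - {"fingers": 0, "x": 0, "y": -0.003, "z": 0.083, "spin": 0.012}
    - {"fingers": -0.1, "x": 0, "y": -0.003, "z": 0.083, "spin": 0.012}
    - {"fingers": -0.2, "x": 0, "y": -0.003, "z": 0.083, "spin": 0.012}
    - {"fingers": -0.3, "x": 0, "y": -0.003, "z": 0.083, "spin": 0.012}
  newtons: 12

```text
time_s: 23.3
tcp_pos: [0.6133, 0.1664, 0.1114]
eef_rot: [-179.9, -0.0, 7.2]
contact_force: [-2.4, 4.3, 3.2]
gripper_width: 0.0367
gripper_force: 10.6
```

Request:
drive_tool:
  rows:
    - {"fingers": -0.4, "x": 0, "y": 0, "z": 0, "spin": 0}
    - {"fingers": -0.5, "x": 0, "y": 0, "z": 0, "spin": 0}
    - {"fingers": -0.6, "x": 0, "y": 0, "z": 0, "spin": 0}

```text
time_s: 23.68
tcp_pos: [0.6134, 0.1665, 0.1115]
eef_rot: [-179.9, -0.1, 7.2]
contact_force: [-2.4, 4.5, 2.8]
gripper_width: 0.0361
gripper_force: 10.6
```

Contact at 36 mm, as predicted. Lift while following it upright.

Request:
drive_tool:
  rows:
    - {"fingers": -1, "x": 0, "y": -0.003, "z": -0.002, "spin": 0}
    - {"fingers": -1, "x": 0, "y": -0.006, "z": -0.005, "spin": 0}
    - {"fingers": -1, "x": 0, "y": -0.009, "z": -0.008, "spin": 0}
    - {"fingers": -1, "x": 0, "y": -0.012, "z": -0.012, "spin": 0}
    - {"fingers": -1, "x": 0, "y": -0.015, "z": -0.017, "spin": 0}
    - {"fingers": -1, "x": 0, "y": -0.018, "z": -0.022, "spin": 0}
    - {"fingers": -1, "x": 0, "y": -0.021, "z": -0.027, "spin": 0}
    - {"fingers": -1, "x": 0, "y": -0.023, "z": -0.032, "spin": 0}
    - {"fingers": -1, "x": 0, "y": -0.023, "z": -0.032, "spin": 0}
  newtons: 15

```text
time_s: 24.8
tcp_pos: [0.6104, 0.1885, 0.1434]
eef_rot: [-180.0, -0.0, 7.2]
contact_force: [-1.6, 5.1, 0.9]
gripper_width: 0.0165
gripper_force: 14.8
```

Request:
drive_tool:
  rows:
    - {"fingers": -1, "x": 0, "y": 0, "z": 0, "spin": 0}
    - {"fingers": -1, "x": 0, "y": 0, "z": 0, "spin": 0}
    - {"fingers": -1, "x": 0, "y": 0, "z": -0.01, "spin": 0}
    - {"fingers": -1, "x": 0, "y": 0, "z": -0.03, "spin": 0}
    - {"fingers": -1, "x": 0, "y": 0, "z": -0.06, "spin": 0}
    - {"fingers": -1, "x": 0, "y": 0, "z": -0.1, "spin": 0}
    - {"fingers": -1, "x": 0, "y": 0, "z": -0.1, "spin": 0}
  newtons: 25

```text
time_s: 25.68
tcp_pos: [0.6118, 0.1876, 0.2469]
eef_rot: [-180.0, -0.3, 7.2]
contact_force: [1.2, -0.2, -3.2]
gripper_width: 0.0159
gripper_force: 25.0
```

```bash
python3 slab.py pics/lA.png | grep -v "end x -\|top z -0.[1-9]"
```

```text
[(91.5, 138, (169, 160, 160)), (100.5, 27, (150, 140, 141)), (116.5, 39, (172, 163, 162)), (124.5, 29, (162, 151, 151)), (137.5, 57, (167, 130, 84)), (149.5, 110, (107, 65, 38)), (184.5, 48, (159, 76, 41))] [0.6098757  0.18726979 0.24278826] [ 0.00818736 -1.43413027 -4.36893986]
137.5 124.5 end x 0.0769 top z -0.0946
149.5 137.5 end x 0.0678 top z 0.0201
184.5 137.5 end x 0.0728 top z -0.0992
184.5 149.5 end x 0.0655 top z -0.0512
170 [270, 337, 346, 368, 377]
185 [263, 272, 344, 351, 366, 374]
200 [270, 345, 365]
215 [270, 344, 364]
230 [269, 279, 344, 363]
245 [269, 277, 344, 362]
260 [269, 279, 285, 344, 361]
275 [286, 291, 343]
290 [243, 343]
```

Request:
drive_tool:
  rows:
    - {"fingers": -1, "x": -0.02, "y": 0.03, "z": 0, "spin": 0}
    - {"fingers": -1, "x": -0.05, "y": 0.08, "z": 0, "spin": -0.04}
    - {"fingers": -1, "x": -0.08, "y": 0.13, "z": 0, "spin": -0.08}
    - {"fingers": -1, "x": -0.1, "y": 0.18, "z": 0, "spin": -0.12}
    - {"fingers": -1, "x": -0.109, "y": 0.23, "z": 0, "spin": -0.16}
    - {"fingers": -1, "x": -0.109, "y": 0.27, "z": 0.01, "spin": -0.16}
    - {"fingers": -1, "x": -0.109, "y": 0.295, "z": 0.03, "spin": -0.16}
    - {"fingers": -1, "x": -0.109, "y": 0.302, "z": 0.05, "spin": -0.16}
    - {"fingers": -1, "x": -0.109, "y": 0.302, "z": 0.07, "spin": -0.16}
    - {"fingers": -1, "x": -0.109, "y": 0.302, "z": 0.075, "spin": -0.16}

```text
time_s: 27.02
tcp_pos: [0.5382, -0.1257, 0.1654]
eef_rot: [-179.9, 0.3, 16.4]
contact_force: [-0.3, 0.6, -2.7]
gripper_width: 0.0161
gripper_force: 25.0
```

Request:
drive_tool:
  rows:
    - {"fingers": -1, "x": 0, "y": 0, "z": 0, "spin": 0}
    - {"fingers": -1, "x": 0, "y": 0, "z": 0, "spin": 0}

```text
time_s: 27.28
tcp_pos: [0.5406, -0.125, 0.1687]
eef_rot: [180.0, -0.0, 16.4]
contact_force: [0.9, 0.4, -2.5]
gripper_width: 0.0161
gripper_force: 25.0
```

```bash
python3 slab.py pics/hA2.png | grep -v "end x -\|top z -0.[1-9]"
python3 - <<'E'
from h import *
T,K=load("pics/hA2.png");p=cv2.imread("pics/hA2.png")
for v in range(130,185,6):
    row=cv2.blur(p,(3,3))[v].astype(int);g=np.abs(row[2:]-row[:-2]).sum(1)
    print(v,[(i+1,tuple(map(int,p[v,i+5][::-1]))) for i in range(250,390) if g[i]>30 and g[i]==g[i-3:i+4].max()])
print([tuple(np.round(proj(T,K,(.5403+k*.9593+n*.2823,-.1257+k*.2823-n*.9593,.07)))) for k in(.074,.04) for n in(-.0195,.0195)])
E
```

```text
[(30.5, 55, (185, 180, 171)), (41.5, 163, (139, 130, 119)), (56.5, 62, (165, 156, 156)), (125.5, 128, (125, 78, 46)), (156.5, 54, (117, 59, 37)), (184.5, 52, (169, 81, 46))] [ 0.54063072 -0.1249368   0.16880571] [-0.37594362  0.65680714 -3.42852041]
184.5 156.5 end x 0.0584 top z -0.0042
170 [263, 273, 284, 291, 298, 336, 345, 353, 363, 378]
185 [264, 274, 284, 292, 344, 359, 377]
200 [265, 274, 284, 290, 345, 352, 362, 376, 381]
215 [265, 272, 285, 290, 344, 352, 361, 375, 382]
230 [265, 274, 282, 290, 344, 351, 361, 374, 380, 400]
245 [266, 275, 283, 290, 344, 350, 360, 374, 380, 399]
260 [266, 275, 291, 344, 360, 373, 399]
275 [267, 275, 283, 291, 343, 350, 359, 372, 378, 398]
290 [267, 276, 284, 291, 342, 350, 358, 372, 378, 397]
130 [(262, (170, 134, 88)), (272, (132, 81, 47)), (283, (187, 148, 95)), (291, (145, 113, 75)), (302, (115, 72, 44)), (335, (146, 113, 76)), (346, (185, 147, 95)), (354, (148, 93, 55)), (364, (210, 166, 109)), (370, (244, 210, 138)), (380, (143, 90, 53))]
136 [(262, (175, 138, 91)), (272, (133, 83, 47)), (283, (186, 147, 95)), (291, (145, 112, 74)), (338
[... 1412 characters left out ...]
71)), (345, (186, 146, 92)), (352, (237, 154, 71)), (353, (238, 155, 72)), (363, (251, 230, 153)), (378, (139, 83, 42))]
178 [(264, (170, 134, 88)), (273, (133, 82, 47)), (284, (185, 144, 92)), (294, (118, 61, 38)), (340, (149, 114, 71)), (345, (187, 145, 90)), (352, (238, 156, 70)), (362, (252, 233, 158)), (377, (136, 80, 42))]
184 [(264, (174, 136, 90)), (274, (133, 81, 47)), (284, (186, 145, 93)), (292, (138, 68, 42)), (344, (186, 144, 89)), (353, (238, 155, 71)), (359, (193, 139, 80)), (363, (180, 139, 86)), (377, (136, 80, 40))]
[(np.float64(284.0), np.float64(129.0)), (np.float64(354.0), np.float64(129.0)), (np.float64(285.0), np.float64(190.0)), (np.float64(353.0), np.float64(190.0))]
```

Walls at columns 283-353 and slab at 292-344, both centred on 318, so it is aligned. Lower it.

Request:
drive_tool:
  rows:
    - {"fingers": -1, "x": 0, "y": 0, "z": 0.007, "spin": 0}
    - {"fingers": -1, "x": 0, "y": 0, "z": 0.014, "spin": 0}
    - {"fingers": -1, "x": 0, "y": 0, "z": 0.021, "spin": 0}
    - {"fingers": -1, "x": 0, "y": 0, "z": 0.028, "spin": 0}
    - {"fingers": -1, "x": 0, "y": 0, "z": 0.034, "spin": 0}
    - {"fingers": -1, "x": 0, "y": 0, "z": 0.039, "spin": 0}
    - {"fingers": -1, "x": 0, "y": 0, "z": 0.043, "spin": 0}
    - {"fingers": -1, "x": 0, "y": 0, "z": 0.045, "spin": 0}

```text
time_s: 28.38
tcp_pos: [0.5402, -0.1251, 0.1228]
eef_rot: [-180.0, 0.0, 16.4]
contact_force: [0.3, 0.5, -3.6]
gripper_width: 0.0157
gripper_force: 25.0
```

Request:
drive_tool:
  rows:
    - {"fingers": -1, "x": 0, "y": 0, "z": 0.001, "spin": 0}
    - {"fingers": -1, "x": 0, "y": 0, "z": 0.002, "spin": 0}
    - {"fingers": -1, "x": 0, "y": 0, "z": 0.003, "spin": 0}

```text
time_s: 28.75
tcp_pos: [0.5403, -0.1251, 0.1202]
eef_rot: [180.0, -0.0, 16.4]
contact_force: [0.2, -0.2, -3.2]
gripper_width: 0.0158
gripper_force: 25.0
```

Request:
drive_tool:
  rows:
    - {"fingers": -1, "x": 0, "y": 0, "z": 0.001, "spin": 0}
    - {"fingers": -1, "x": 0, "y": 0, "z": 0.002, "spin": 0}
    - {"fingers": -1, "x": 0, "y": 0, "z": 0.003, "spin": 0}

```text
time_s: 29.12
tcp_pos: [0.5402, -0.1251, 0.117]
eef_rot: [180.0, -0.0, 16.4]
contact_force: [0.2, 0.3, -4.0]
gripper_width: 0.0162
gripper_force: 25.0
```

Request:
drive_tool:
  rows:
    - {"fingers": -1, "x": 0, "y": 0, "z": 0.001, "spin": 0}
    - {"fingers": -1, "x": 0, "y": 0, "z": 0.002, "spin": 0}

```text
time_s: 29.38
tcp_pos: [0.5402, -0.1251, 0.115]
eef_rot: [180.0, 0.0, 16.4]
contact_force: [-0.4, 0.7, -4.3]
gripper_width: 0.0159
gripper_force: 25.0
```

Request:
drive_tool:
  rows:
    - {"fingers": -1, "x": 0, "y": 0, "z": 0.001, "spin": 0}
    - {"fingers": -1, "x": 0, "y": 0, "z": 0.0015, "spin": 0}

```text
time_s: 29.62
tcp_pos: [0.5402, -0.1251, 0.1135]
eef_rot: [180.0, 0.0, 16.4]
contact_force: [-0.4, -0.0, -2.9]
gripper_width: 0.0163
gripper_force: 25.0
```

Request:
drive_tool:
  rows:
    - {"fingers": -1, "x": 0, "y": 0, "z": 0.001, "spin": 0}
    - {"fingers": -1, "x": 0, "y": 0, "z": 0.002, "spin": 0}

```text
time_s: 29.88
tcp_pos: [0.5403, -0.1251, 0.1115]
eef_rot: [-180.0, -0.0, 16.4]
contact_force: [-0.4, 0.7, -3.5]
gripper_width: 0.0162
gripper_force: 25.0
```

Request:
drive_tool:
  rows:
    - {"fingers": -1, "x": 0, "y": 0, "z": 0.001, "spin": 0}
    - {"fingers": -1, "x": 0, "y": 0, "z": 0.0015, "spin": 0}

```text
time_s: 30.12
tcp_pos: [0.5402, -0.1251, 0.11]
eef_rot: [-180.0, 0.0, 16.4]
contact_force: [0.1, -0.6, -3.4]
gripper_width: 0.0157
gripper_force: 25.0
```

Request:
drive_tool:
  rows:
    - {"fingers": -1, "x": 0, "y": 0, "z": 0.001, "spin": 0}
    - {"fingers": -1, "x": 0, "y": 0, "z": 0.002, "spin": 0}

```text
time_s: 30.38
tcp_pos: [0.5402, -0.1251, 0.108]
eef_rot: [180.0, -0.0, 16.4]
contact_force: [0.2, 0.2, -4.1]
gripper_width: 0.016
gripper_force: 25.0
```

Request:
drive_tool:
  rows:
    - {"fingers": -1, "x": 0, "y": 0, "z": 0.001, "spin": 0}
    - {"fingers": -1, "x": 0, "y": 0, "z": 0.0015, "spin": 0}

```text
time_s: 30.62
tcp_pos: [0.5402, -0.1251, 0.1065]
eef_rot: [-180.0, 0.0, 16.4]
contact_force: [-0.1, 0.3, -3.0]
gripper_width: 0.0159
gripper_force: 25.0
```

Request:
drive_tool:
  rows:
    - {"fingers": -1, "x": 0, "y": 0, "z": 0.001, "spin": 0}
    - {"fingers": -1, "x": 0, "y": 0, "z": 0.0015, "spin": 0}

```text
time_s: 30.88
tcp_pos: [0.5402, -0.1251, 0.105]
eef_rot: [-180.0, 0.0, 16.4]
contact_force: [-0.4, -0.5, -3.3]
gripper_width: 0.0161
gripper_force: 25.0
```

Request:
drive_tool:
  rows:
    - {"fingers": -1, "x": 0, "y": 0, "z": 0.0005, "spin": 0}
    - {"fingers": -1, "x": 0, "y": 0, "z": 0.001, "spin": 0}

```text
time_s: 31.12
tcp_pos: [0.5403, -0.1251, 0.1041]
eef_rot: [180.0, -0.0, 16.4]
contact_force: [-0.7, -0.3, -2.7]
gripper_width: 0.0162
gripper_force: 25.0
```

Request:
drive_tool:
  rows:
    - {"fingers": -1, "x": 0, "y": 0, "z": 0.001, "spin": 0}
    - {"fingers": -1, "x": 0, "y": 0, "z": 0.0015, "spin": 0}

```text
time_s: 31.38
tcp_pos: [0.5402, -0.1252, 0.1035]
eef_rot: [180.0, -0.0, 16.4]
contact_force: [-5.8, 0.3, 8.5]
gripper_width: 0.016
gripper_force: 25.0
```

Request:
drive_tool:
  rows:
    - {"fingers": -1, "x": 0, "y": 0, "z": 0.0005, "spin": 0}
    - {"fingers": -1, "x": 0, "y": 0, "z": 0.001, "spin": 0}

```text
time_s: 31.62
tcp_pos: [0.54, -0.1254, 0.1032]
eef_rot: [180.0, 0.0, 16.4]
contact_force: [-7.8, 0.7, 15.9]
gripper_width: 0.016
gripper_force: 25.0
```

```bash
cat > tops.py <<'E'
from h import *
D=shot("side")
q=cv2.cvtColor(D[0],cv2.COLOR_RGB2HSV);m=((q[...,0]<12)&(q[...,1]>120))
for nm,c in(("med",(.5403,-.1257)),("thick",(.5612,-.1966)),("thin",(.5821,-.2676))):
    for k in np.arange(-.055,.056,.011):
        u,v=proj(D[1],D[2],[c[0]+k*.9593,c[1]+k*.2823,.125]);u=int(round(u))
        w=np.where(m[int(v)-12:int(v)+14,u])[0]+int(v)-12
        print(nm,u,"exp %.1f"%v,(int(w[0]),int(w[-1])) if len(w) else None,end='; ')
    print()
E
python3 tops.py
```

```text
med 409 exp 184.4 (172, 197); med 403 exp 183.4 (171, 196); med 396 exp 182.4 (181, 195); med 390 exp 181.4 None; med 383 exp 180.4 None; med 377 exp 179.5 None; med 371 exp 178.5 None; med 364 exp 177.6 None; med 358 exp 176.6 None; med 352 exp 175.7 None; med 346 exp 174.8 None; 
thick 415 exp 163.0 (151, 176); thick 409 exp 162.2 (150, 175); thick 403 exp 161.3 (162, 174); thick 397 exp 160.5 None; thick 391 exp 159.6 None; thick 385 exp 158.8 None; thick 379 exp 158.0 None; thick 373 exp 157.1 None; thick 368 exp 156.3 None; thick 362 exp 155.5 None; thick 356 exp 154.7 (154, 156); 
thin 421 exp 144.3 (145, 157); thin 415 exp 143.5 (144, 156); thin 409 exp 142.8 (149, 155); thin 404 exp 142.0 None; thin 398 exp 141.3 None; thin 393 exp 140.5 None; thin 387 exp 139.8 None; thin 381 exp 139.1 None; thin 376 exp 138.4 None; thin 370 exp 137.6 None; thin 365 exp 136.9 None;
```

Stiff contact at 0.1035, floor reached. Release with a small opening and rise.

Request:
drive_tool:
  rows:
    - {"fingers": -1, "x": 0, "y": 0, "z": -0.001, "spin": 0}
    - {"fingers": -0.5, "x": 0, "y": 0, "z": -0.001, "spin": 0}
    - {"fingers": -0.3, "x": 0, "y": 0, "z": -0.001, "spin": 0}
    - {"fingers": -0.15, "x": 0, "y": 0, "z": -0.001, "spin": 0}
    - {"fingers": -0.15, "x": 0, "y": 0, "z": -0.001, "spin": 0}
    - {"fingers": -0.15, "x": 0, "y": 0, "z": -0.01, "spin": 0}
    - {"fingers": -0.15, "x": 0, "y": 0, "z": -0.05, "spin": 0}
    - {"fingers": -0.15, "x": 0, "y": 0, "z": -0.11, "spin": 0}
    - {"fingers": 0, "x": 0, "y": 0, "z": -0.17, "spin": 0}
    - {"fingers": 0, "x": -0.05, "y": -0.03, "z": -0.22, "spin": 0}

```text
time_s: 32.92
tcp_pos: [0.4959, -0.1134, 0.3152]
eef_rot: [179.9, -0.1, 16.4]
contact_force: [0.3, 0.7, -0.1]
gripper_width: 0.0434
gripper_force: 0.0
```

Request:
drive_tool:
  rows:
    - {"fingers": 0, "x": 0, "y": -0.06, "z": 0, "spin": 0}
    - {"fingers": 0, "x": 0, "y": -0.12, "z": 0, "spin": 0}
    - {"fingers": 0, "x": 0, "y": -0.18, "z": 0, "spin": 0}
    - {"fingers": 0, "x": 0, "y": -0.24, "z": 0, "spin": 0}
    - {"fingers": 0, "x": 0, "y": -0.3, "z": 0, "spin": 0}
    - {"fingers": 0, "x": 0, "y": -0.3, "z": 0, "spin": 0}

```text
time_s: 33.67
tcp_pos: [0.4085, 0.1779, 0.313]
eef_rot: [-180.0, -0.1, 16.7]
contact_force: [0.3, -1.0, -0.5]
gripper_width: 0.0439
gripper_force: 0.0
```

```bash
python3 tops.py
python3 - <<'E'
from h import *
np.set_printoptions(precision=4,suppress=True)
S=shot("scene","pics/s9.png")
a=cv2.imread("pics/s1.png");b=cv2.imread("pics/s9.png")
d=cv2.absdiff(cv2.blur(a,(3,3)),cv2.blur(b,(3,3))).max(2)
for n,(x0,y0,x1,y1) in dict(jar=(248,200,280,242),bowl=(408,157,440,185),blk=(290,192,324,218),bottle=(325,262,368,335),vase=(370,236,418,326)).items():
    print(n,int((d[y0:y1,x0:x1]>45).sum()),"of",(y1-y0)*(x1-x0),end=' ')
q=cv2.cvtColor(S[0],cv2.COLOR_RGB2HSV);m=((q[...,0]<12)&(q[...,1]>120))
for nm,c,k0 in(("med",(.5403,-.1257),.008),("thick",(.5612,-.1966),.012),("thin",(.5821,-.2676),.0045)):
    print(nm,end=' ')
    for k in(-.05,-.02,.01,.04):
        P=[c[0]+k*.9593-k0*.2823,c[1]+k*.2823+k0*.9593,.125]
        u,v=proj(S[1],S[2],P);u=int(round(u));w=np.where(m[int(v)-12:int(v)+12,u])[0]+int(v)-12
        print(u,"exp back edge %.1f"%v,int(w[0]) if len(w) else None,end='; ')
    print()
E
```

```text
med 409 exp 184.4 (173, 197); med 403 exp 183.4 (173, 196); med 396 exp 182.4 (195, 195); med 390 exp 181.4 None; med 383 exp 180.4 None; med 377 exp 179.5 None; med 371 exp 178.5 None; med 364 exp 177.6 None; med 358 exp 176.6 None; med 352 exp 175.7 None; med 346 exp 174.8 None; 
thick 415 exp 163.0 (151, 175); thick 409 exp 162.2 (150, 175); thick 403 exp 161.3 (173, 174); thick 397 exp 160.5 None; thick 391 exp 159.6 None; thick 385 exp 158.8 None; thick 379 exp 158.0 None; thick 373 exp 157.1 None; thick 368 exp 156.3 None; thick 362 exp 155.5 None; thick 356 exp 154.7 None; 
thin 421 exp 144.3 (145, 157); thin 415 exp 143.5 (144, 156); thin 409 exp 142.8 (143, 155); thin 404 exp 142.0 (143, 144); thin 398 exp 141.3 None; thin 393 exp 140.5 None; thin 387 exp 139.8 None; thin 381 exp 139.1 None; thin 376 exp 138.4 None; thin 370 exp 137.6 None; thin 365 exp 136.9 None; 
jar 0 of 1344 bowl 3 of 896 blk 8 of 884 bottle 0 of 3139 vase 0 of 4320 med 234 exp back edge 246.3 247; 251 exp back edge 251.1 252; 267 exp back edge 256.0 258; 284 exp back edge 261.0 266; 
thick 215 exp back edge 278.8 280; 232 exp back edge 284.2 272; 249 exp back edge 289.7 290; 266 exp back edge 295.3 296; 
thin 188 exp back edge 321.8 323; 206 exp back edge 328.0 327; 225 exp back edge 334.3 334; 243 exp back edge 340.7 340;
```

```bash
python3 -c "
from plant import r
print(r.close_job())"
```

```text
the job is handed in; nothing more can be done
None
```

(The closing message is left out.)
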